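Load the bench shaker's crate and index it to run

TASK

Load the bench shaker: by its upright steel post, turn the round platform clockwise (seen from above) into its end detent, then stand every sample jar, sample tin and the vial block that is on the bench upright on the floor of the crate, choosing which share a lane so that all of them fit. Then turn the platform a full quarter turn anticlockwise into its other detent, with everything still standing in the crate. Leave the other things on the bench where they are.

Things in the scene. Friction and masses are not known exactly. Their poses are not given: they have to be found in the camera images.
- platform (a joint): angle in rad of the shaker's round black platform, which carries crate and post; grows anticlockwise seen from above. 0 = LOAD detent (clockwise end stop), 1.571 = RUN detent (anticlockwise end stop). A sprung roller clicks over a stud 0.07 rad before either end and then holds it there; in between friction holds it. 1 N at the post turns it, 3 to 5 N over the click. It starts part-turned
- crate_in (a point): centre of the crate's inner floor, on the platform's turning axis, 84 mm above the bench; z up, x along the two lanes, y across them towards the post; the axes turn with the platform. A 28 mm wide beam along x parts the crate into two lanes, each 204 mm long (x) and 62 mm wide, centrelines at y = +45 and -45 mm. Outer walls (8 mm thick) and beam rise 38 mm above this floor
- post_top (a point): top centre of the platform's upright round steel post, 20 mm in diameter, 136 mm from the turning axis in the crate's +y direction. Its top is 190 mm above the bench, the platform's top 78 mm. Pinch or push the post near its top to turn the platform. At LOAD it stands on the shaker's side near the robot to the robot's left, at RUN near the robot to the right
- shaker: bench shaker: fixed grey eight-sided housing, 300 mm wide at the foot, under the 312 mm round platform; on it is fixed the light wooden crate, outside 220 x 168 mm. A small detent roller stands at its rim on the side away from the robot. Origin on the turning axis at bench level
- jar1: sample jar, white plastic with a heavy grey foot and a flat brass-coloured screw lid, 58 mm in diameter, 80 mm tall, about 0.3 kg; origin at the centre of its underside, z up. May be absent
- jar2: sample jar, white plastic with a heavy grey foot and a flat brass-coloured screw lid, 58 mm in diameter, 80 mm tall, about 0.3 kg; origin at the centre of its underside, z up. May be absent
- jar3: sample jar, white plastic with a heavy grey foot and a flat brass-coloured screw lid, 58 mm in diameter, 80 mm tall, about 0.3 kg; origin at the centre of its underside, z up. May be absent
- tin1: rectangular metal sample tin, 75 mm (x) by 50 mm (y), 80 mm tall, with a dark heavy foot, about 0.3 kg; origin at the centre of its underside, z up. May be absent
- tin2: rectangular metal sample tin, 75 mm (x) by 50 mm (y), 80 mm tall, with a dark heavy foot, about 0.3 kg; origin at the centre of its underside, z up. May be absent
- vial_block: dark wooden stepped vial block, 116 mm (x) by 50 mm (y), 50 mm tall with a middle step 78 mm long (x) up to 78 mm tall, three dark dots on top, a steel foot plate, about 0.45 kg; origin at the centre of its underside, z up. May be absent
- storage_jar: bystander: big clear storage jar, 90 mm in diameter, 150 mm tall; origin at the centre of its underside; leave it alone
- beaker: bystander: white ceramic cup, 72 mm in diameter, 85 mm tall; origin at the centre of its underside; leave it alone
- screwdriver: bystander: screwdriver lying on the bench, 170 mm long along x; leave it alone
- hole_rack: bystander: reddish block with four round dark marks, 60 mm (x) by 170 mm (y), 45 mm tall; origin at the centre of its underside; leave it alone
Things that resemble listed ones, but are neither listed nor needed, are in the scene too. What is shaped like the tin1 but pink or turquoise is not meant. What is shaped like the vial_block but green is not meant.

How it is judged:
By the outcome, as a careful person would: the job done as asked, in the order asked, and still so for the second after the job is handed in, with the robot touching nothing.
Of jar1, jar2, jar3, tin1, tin2, vial_block only 4 to 5 are there at a start; the rules pass over those that are not, and their reading is None.
At some moment in a run one of jar1, jar2, jar3, tin1, tin2, vial_block may be knocked a few centimetres aside while the robot is not near it.
It also fails if it takes over 210 s, if anything falls off the work surface, if the arm or the gripper's body presses on something with over 40 N, if the wrist force passes 120 N, or if a joint passes its speed limit or range.

ROBOT

A 7-joint arm with a two-finger parallel gripper is mounted at the origin on the work surface. World frame = base frame: x ahead of the robot, y to its left, z up, the work surface at z = 0. Lengths are in m, angles in rad, forces in N, time in s.
With the tool pointing down it reaches from about 0.35 to 0.9 m from the base axis. Payload 19.9 kg.
Tool frame: the origin (TCP) lies on the mounting face of the last link; the fingertips stand 199 mm ahead of it and the grasp point (between the pads) lies 180 mm ahead of it; z points along the fingers, y is the line along which they close (so a half turn about z gives the same grasp; the last joint's range is limited). The gripper opens to 94 mm and grips with 3 to 60 N. Pads are 16 mm wide; open, the fingers measure 119 mm over their backs; the gripper's body (75 mm by 177 mm) begins 78 mm behind the grasp point.
Start: joints at [-1.185, 0.417, -0.01, 1.614, 0.005, 1.111, -0.053], TCP at [0.259, 0.569, 0.405] pointing down, gripper open.
Joint ranges: [-2.81, 2.81], [-0.39, 2.02], [-1.27, 1.25], [0.06, 2.57], [-1.19, 4.33], [0.19, 2], [-2.82, 2.82]. Speed limits (rad/s): [1.89, 1.89, 2.39, 2.39, 3.01, 3.01, 3.01].

INTERFACE

Orientations are given as a unit quaternion [x, y, z, w].
In Python, from workcell import arm gives the robot as it stands. The module is installed in compiled form; this text tells all that it offers.
- The arm moves only by the tool drive_tool, never from a script. Its argument "motion" is a list of rows, each a list of 3 entries, a list of its own where there are three numbers: the shift along the tool's x, y, z in m, then the turn, a rotation vector about the tool's x, y, z in degrees, then the opening, from 0 (shut) to 1 (fully open). A call has exactly 5 rows; each row shifts and turns the commanded pose from where the row before left it, along the tool's axes as they then stand; what a row does not reach is not made up. A row lasts 1/12 s, in which the tool goes at most 41.7 mm and 7.16 degrees, less where a joint would pass 70% of its speed; a pose out of reach is approached as far as the arm can. A call with a gripper value outside its range is refused whole. The fingers move at their own pace and stop on an object; the grip force is fixed at half the most. Time passes only in rows, so rows that do not move let the fingers close, or fill a call up. It gives the time, the measured TCP pose, the force, the opening and the grip force at its end, in the units of the state.
- arm.read_state(): the state, without advancing time (a new reading comes with each control period).
- arm.get_image(name): name is "scene" or "top"; returns (picture, depth): 384x512x3 uint8, blue, green, red; 384x512 float32, m along the optical axis (not along the pixel's ray), 0 where there is no reading.
- arm.get_calibration(name): a dict with "vertical_fov" (degrees; the focal length in pixels is half the picture's height over the tangent of half this angle, whatever the lens; pixels are square), "cx", "cy" (the principal point, pixels), "k1" (the pictures are not rectified: a ray, as slopes to the right and down, at radius r is drawn at 1 + k1 r^2 times it, then the intrinsics apply), "cam_to_world" (4x4, takes a point from camera to world coordinates). Camera axes: x right, y up, looking along -z (the intrinsics and any distortion apply to the point x, -y, -z); pixel columns grow to the right and rows downward; lengths in m; the calibration is good to about 2 mm. A picture is of the moment at which its call begins. get_calibration takes no time and is no camera call.
- arm.sign_off(): hands the job in; it is judged then, once.
The state is a dict: "time": time; "joint_pos": joint angles; "dq": joint speeds; "tau": joint torques, N m; "eef_pos": TCP position; "tcp_rot": TCP orientation; "force": force on the tool from outside, world axes, zero at the start; "wrist_torque": the same for the moment, N m; "gripper_width": finger opening in m; "finger_force": force on a finger pad.
Only numpy, scipy, OpenCV 4.12 (cv2) and the standard library are available. Lean on these libraries where they do the work, as an engineer would, in place of code of your own. Each camera call takes 0.05 s, during which the arm holds its last target. There are 200 camera calls.

## Working session

There is one attempt and no reset: what is moved stays moved. The work goes in short steps, Python scripts to look and compute and a tool call to move; the robot and the scene stay as the last step left them, time stands still between calls to the robot, and variables do not carry over. Pictures are saved under pics/ and viewed, at most 14 in all, crops included, and the job is handed in when it is done.

Besides the shell and the picture viewer there is one more tool, called after "Request:" as a command line: name --argument value ..., lists and objects as JSON in quotes. drive_tool: Moves the arm, as the interface text tells. Its arguments: {"type":"object","properties":{"motion":{"type":"array"}},"required":["motion"]}

```bash
mkdir -p pics
cat > h.py <<'E'
import numpy as np, cv2
from workcell import arm
def K(c,h=384):
    return (h/2)/np.tan(np.radians(c["vertical_fov"])/2)
def ray(name,u,v):
    c=arm.get_calibration(name); f=K(c); k=c["k1"]
    p=np.array([(u-c["cx"])/f,(v-c["cy"])/f]); q=p.copy()
    for _ in range(30): q=p/(1+k*(q@q))
    T=np.array(c["cam_to_world"]); return T[:3,3],T[:3,:3]@np.array([q[0],-q[1],-1.0])
def plane(name,u,v,z):
    o,d=ray(name,u,v); return o+d*(z-o[2])/d[2]
def cloud(name,D):
    c=arm.get_calibration(name); f=K(c); k=c["k1"]
    v,u=np.mgrid[:384,:512]; p=np.stack([(u-c["cx"])/f,(v-c["cy"])/f],-1); q=p.copy()
    for _ in range(30): q=p/(1+k*(q**2).sum(-1,keepdims=True))
    T=np.array(c["cam_to_world"]); P=np.stack([q[...,0],-q[...,1],-np.ones(q.shape[:2])],-1)*D[...,None]
    P=P@T[:3,:3].T+T[:3,3]; P[D==0]=np.nan; return P
E
python3 - <<'E'
from h import *
for n in("scene","top"):
    im,D=arm.get_image(n); cv2.imwrite(f"pics/{n}0.png",cv2.resize(im,(800,600),interpolation=cv2.INTER_CUBIC)); np.save(n+"0.npy",D); cv2.imwrite(n+"0raw.png",im)
    c=arm.get_calibration(n); print(n,c)
s=arm.read_state(); print(s)
E
```

```text
scene {'vertical_fov': 44.92278441664563, 'cx': 263.89936125138547, 'cy': 183.69047272086434, 'k1': 0.04613647560796675, 'cam_to_world': array([[ 0.0254648 , -0.63097519,  0.77538497,  1.59423612],
       [ 0.99961054,  0.02492877, -0.01254274,  0.14698844],
       [-0.01141524,  0.77540239,  0.63136426,  0.98771352],
       [ 0.        ,  0.        ,  0.        ,  1.        ]])}
top {'vertical_fov': 51.98441269642732, 'cx': 259.9465751222527, 'cy': 194.94838579826344, 'k1': -0.06375685450714069, 'cam_to_world': array([[ 0.00129576,  0.98747845, -0.15774865,  0.35372337],
       [-0.9999199 ,  0.00326555,  0.01222834,  0.17630438],
       [ 0.01259035,  0.15772017,  0.98740358,  1.11917402],
       [ 0.        ,  0.        ,  0.        ,  1.        ]])}
{'time': 0.1, 'joint_pos': array([-1.18448509,  0.41790241, -0.01031157,  1.61408905,  0.00469061,
        1.1106784 , -0.05299473]), 'dq': array([ 0.00032943, -0.00104727, -0.00032658, -0.0001819 ,  0.00239534,
       -0.00142093,  0.00110957]), 'tau': array([ 1.43583748e-03, -8.52581692e+01,  6.39905669e-01, -4.26697648e+01,
       -4.88871639e-02,  1.62384060e-02,  2.35421828e-05]), 'eef_pos': array([0.25924284, 0.56857554, 0.40410557]), 'tcp_rot': array([ 2.12269866e-01,  9.77210943e-01, -5.21031191e-04, -7.65863702e-05]), 'force': array([-0.53832343,  0.31395042,  0.05035756]), 'wrist_torque': array([ 0.00587102, -0.02103516, -0.04245147]), 'finger_force': 0.0, 'gripper_width': 0.09399692684516077}
```

View pics/top0.png

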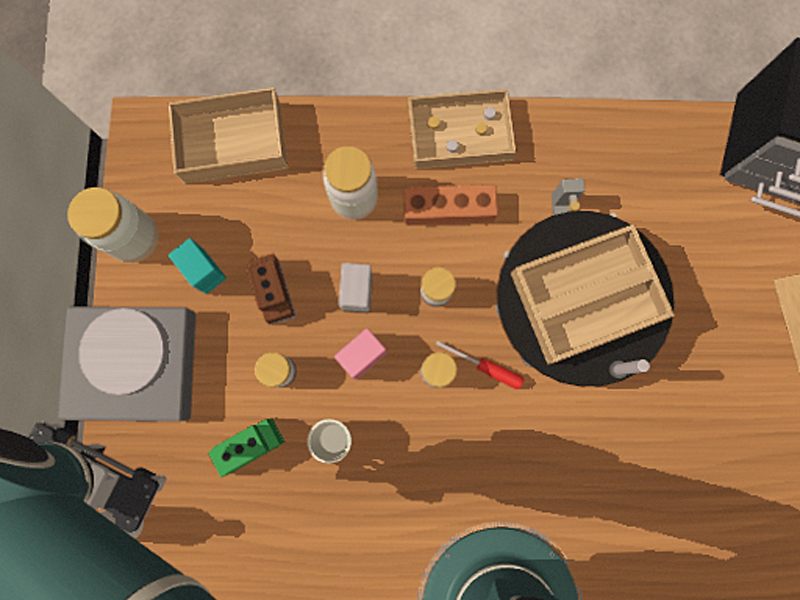

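View pics/scene0.png

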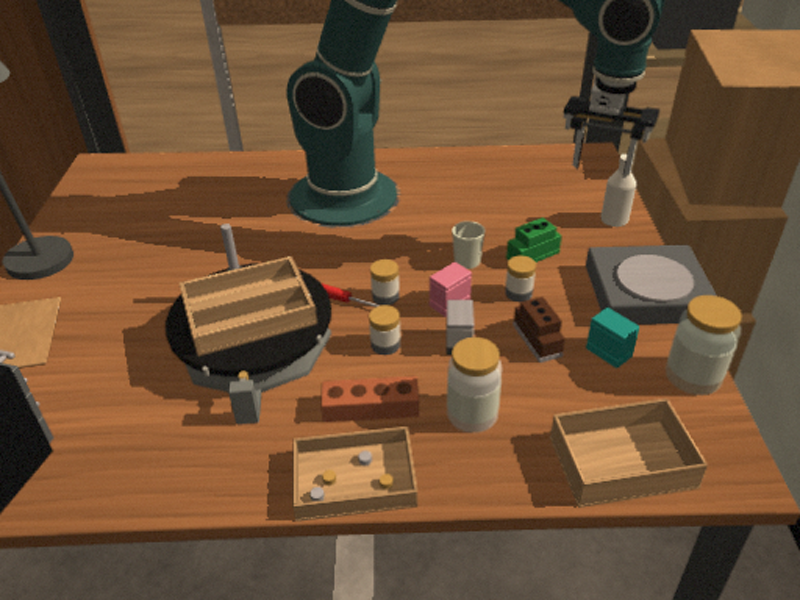

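The top view (800x600) shows three small brass-lid jars at (438,285), (438,368) and (274,370), a grey tin at (355,287) and a brown stepped block at (270,287). The shaker is at (585,298) with its post top at (640,366). The decoys are the pink (360,353) and turquoise (197,265) boxes, the green block (245,447), and the big lidded jars (348,170) and (95,210). Only the five items fit the description, and tin2 is absent.

```bash
cat > meas.py <<'E'
from h import *
im={n:cv2.imread(n+"0raw.png") for n in("scene","top")}; P={n:cloud(n,np.load(n+"0.npy")) for n in im}
# object clusters: points above the bench, z band near tops
def seg(n,zlo,zhi,xl=(0.2,0.95),yl=(-.5,.75)):
    p=P[n]; return (p[...,2]>zlo)&(p[...,2]<zhi)&(p[...,0]>xl[0])&(p[...,0]<xl[1])&(p[...,1]>yl[0])&(p[...,1]<yl[1])
for n in im:
    m=seg(n,.07,.1).astype(np.uint8)
    k,l,st,c=cv2.connectedComponentsWithStats(m,connectivity=4)
    for i in range(1,k):
        if st[i,4]<60: continue
        q=P[n][l==i]; col=np.median(im[n][l==i],0)
        zt=np.percentile(q[:,2],90); t=q[q[:,2]>zt-.004][:,:2].astype(np.float32)
        r=cv2.minAreaRect(t*1000); print(n,i,"px",c[i].round(),st[i,4],"bgr",col,"z",zt.round(4),"rect",np.round(r[0],1),np.round(r[1],1),round(r[2],1))
# post
for n in im:
    m=seg(n,.165,.2,(.3,.7),(-.45,0.05)); q=P[n][m]; print(n,"post",m.sum(),np.median(q,0).round(4) if m.sum() else "", np.percentile(q[:,2],95) if m.sum() else "")
    b=P[n][seg(n,-.03,.03)]; print("bench z",np.median(b[:,2]))
E
python3 meas.py
python3 - <<'E'
import cv2
a=cv2.imread("top0raw.png")[140:260,150:310]; cv2.imwrite("pics/crop1.png",cv2.resize(a,(800,600),interpolation=cv2.INTER_CUBIC))
E
```

```text
scene 1 px [342. 146.] 235 bgr [45. 95. 42.] z 0.0799 rect [279.7 439.2] [51.5 81.9] 28.8
scene 2 px [299. 149.] 165 bgr [ 85. 107. 119.] z 0.0853 rect [291.3 289.4] [69.8 73. ] 50.2
scene 3 px [333. 170.] 194 bgr [ 69. 144. 195.] z 0.0815 rect [411.3 390.6] [54.6 57.2] 16.9
scene 4 px [245. 172.] 190 bgr [ 71. 146. 198.] z 0.0816 rect [411.9 105.5] [61.3 47.7] 12.6
scene 7 px [287. 176.] 276 bgr [133. 124. 228.] z 0.0819 rect [440.4 240.3] [53.  77.2] 42.4
scene 8 px [153. 182.] 489 bgr [ 64.  97. 129.] z 0.0978 rect [ 465.  -174.3] [ 29.6 201.9] 14.4
scene 9 px [160. 218.] 2833 bgr [26. 29. 31.] z 0.0869 rect [668.2 -98.7] [131.1 216.1] 22.0
scene 12 px [159. 200.] 589 bgr [ 59.  90. 119.] z 0.097 rect [ 547.2 -143.6] [ 32.1 204.1] 12.6
scene 13 px [346. 200.] 342 bgr [32. 52. 88.] z 0.08 rect [558.9 406.2] [81.3 53.5] 18.2
scene 14 px [294. 201.] 299 bgr [144. 156. 172.] z 0.0815 rect [557.6 252.1] [47.  72.6] 86.4
scene 16 px [245. 202.] 235 bgr [ 72. 147. 199.] z 0.0813 rect [559.5 106.9] [55.9 54.2] 29.0
scene 17 px [393. 207.] 352 bgr [124. 145.  45.] z 0.0822 rect [595.9 538.
[... 1263 characters left out ...]
[116. 164. 205.] z 0.0869 rect [ 497.9 -171. ] [ 62.6 197.1] 20.4
top 20 px [230. 225.] 526 bgr [161. 149. 233.] z 0.082 rect [439.4 243.9] [48.7 74.8] 41.0
top 22 px [174. 236.] 390 bgr [ 91. 170. 212.] z 0.082 rect [410.5 390.5] [54.9 55.6] 44.7
top 23 px [280. 236.] 380 bgr [ 92. 171. 213.] z 0.0824 rect [411.9 109.2] [55.5 55.4] 89.9
top 24 px [209. 283.] 177 bgr [145. 167. 179.] z 0.086 rect [292.8 290.6] [68.7 69.9] 0.4
top 25 px [153. 287.] 571 bgr [ 70. 137.  58.] z 0.0798 rect [276.6 440.5] [49.1 76.3] 31.6
scene post 62 [ 0.4151 -0.1961  0.1821] 0.19055133381779576
bench z -0.0003779634567709911
top post 85 [ 0.4091 -0.1934  0.1889] 0.1923378723937306
bench z -9.184121154071079e-05
```

View pics/crop1.png

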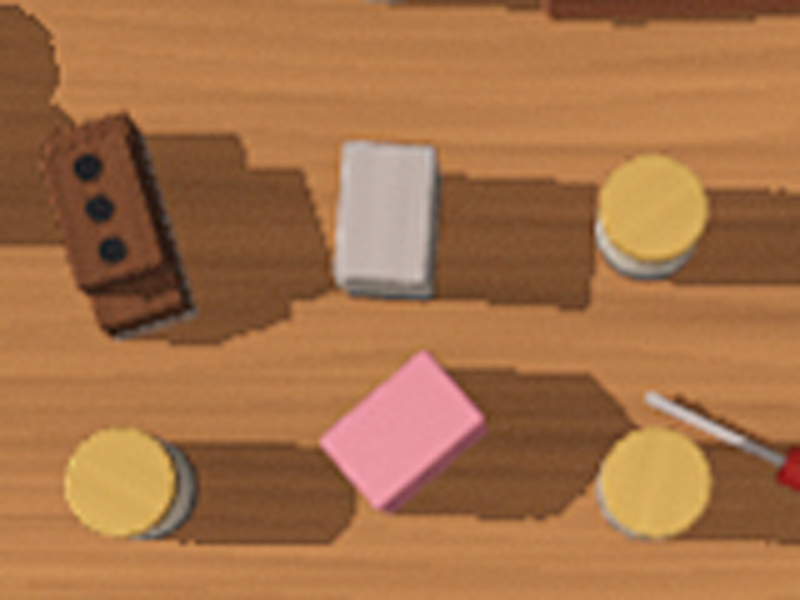

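The crop confirms the targets: the brown three-dot block, the grey tin and three brass-lid jars. Measured tops are about 80–82 mm in both views, which matches the text. The post top is near (0.411,-0.195) and the turning axis near (0.540,-0.155). Next I pinch the post.

```bash
cat > go.py <<'E'
# usage: go.py x y z phi : grasp-point target and closing-line heading (deg); prints turn (tool rotvec deg) then shift in the turned tool frame (mm)
import sys; from h import *
from scipy.spatial.transform import Rotation as R
def rep(s):
    r=R.from_quat(s["tcp_rot"]); m=r.as_matrix(); g=s["eef_pos"]+.18*m[:,2]
    print("t %.1f grasp %s phi %.1f F %s w %.4f ff %.1f"%(s["time"],g.round(4),np.degrees(np.arctan2(m[1,1],m[0,1])),s["force"].round(1),s["gripper_width"],s["finger_force"])); return r,g
def target(phi):
    p=np.radians(phi); y=np.array([np.cos(p),np.sin(p),0]); z=np.array([0,0,-1.]); return R.from_matrix(np.stack([np.cross(y,z),y,z],1))
if __name__=="__main__":
    s=arm.read_state(); r,g=rep(s)
    if len(sys.argv)>4:
        a=list(map(float,sys.argv[1:5])); t=target(a[3]); 
        print("turn",np.degrees((r.inv()*t).as_rotvec()).round(2),"shift after turn mm",(t.inv().apply(np.array(a[:3])+[0,0,.18]-s["eef_pos"])*1000).round(1),"shift before turn",(r.inv().apply(np.array(a[:3])+[0,0,.18]-s["eef_pos"])*1000).round(1))
E
python3 go.py 0.411 -0.195 0.26 110
```

```text
t 0.1 grasp [0.2592 0.5684 0.2241] phi 65.5 F [-0.5  0.3  0.1] w 0.0940 ff 0.0
turn [-6.000e-02 -2.000e-02 -4.451e+01] shift after turn mm [ 118.6 -769.4  -35.9] shift before turn [-454.9 -631.8  -35.2]
```

Request:
drive_tool --motion '[[[0,0,-0.007],[0,0,-6.4],1],[[0,0,-0.007],[0,0,-6.4],1],[[0,0,-0.007],[0,0,-6.4],1],[[0,0,-0.007],[0,0,-6.4],1],[[0,0,-0.008],[0,0,-6.4],1]]'

```text
time: 0.52
eef_pos: [0.2592, 0.5686, 0.4405]
tcp_rot: [-0.068, 0.998, -0.0, -0.0]
force: [-0.4, 0.6, -0.3]
gripper_width: 0.0941
finger_force: 0.0
```

Request:
drive_tool --motion '[[[0,0,0],[0,0,-6.4],1],[[0,0,0],[0,0,-6.1],1],[[-0.006,-0.032,0],[0,0,0],1],[[-0.006,-0.032,0],[0,0,0],1],[[-0.006,-0.032,0],[0,0,0],1]]'

```text
time: 0.93
eef_pos: [0.3093, 0.4835, 0.4401]
tcp_rot: [-0.174, 0.985, -0.0, -0.0]
force: [1.4, -0.2, 1.1]
gripper_width: 0.0939
finger_force: 0.0
```

Request:
drive_tool --motion '[[[-0.006,-0.032,0],[0,0,0],1],[[-0.006,-0.032,0],[0,0,0],1],[[-0.006,-0.032,0],[0,0,0],1],[[-0.006,-0.032,0],[0,0,0],1],[[-0.006,-0.032,0],[0,0,0],1]]'

```text
time: 1.35
eef_pos: [0.3924, 0.343, 0.4405]
tcp_rot: [-0.174, 0.985, -0.0, -0.0]
force: [0.0, 0.6, 0.1]
gripper_width: 0.094
finger_force: 0.0
```

Request:
drive_tool --motion '[[[-0.006,-0.032,0],[0,0,0],1],[[-0.006,-0.032,0],[0,0,0],1],[[-0.006,-0.032,0],[0,0,0],1],[[-0.006,-0.032,0],[0,0,0],1],[[0.016,-0.032,0],[0,0,0],1]]'

```text
time: 1.77
eef_pos: [0.4561, 0.1958, 0.4403]
tcp_rot: [-0.173, 0.985, -0.0, 0.0]
force: [0.3, -0.5, -0.2]
gripper_width: 0.094
finger_force: 0.0
```

Request:
drive_tool --motion '[[[0.016,-0.032,0],[0,0,0],1],[[0.016,-0.032,0],[0,0,0],1],[[0.016,-0.032,0],[0,0,0],1],[[0.016,-0.032,0],[0,0,0],1],[[0.016,-0.032,0],[0,0,0],1]]'

```text
time: 2.18
eef_pos: [0.4329, 0.0175, 0.4406]
tcp_rot: [-0.174, 0.985, 0.0, -0.0]
force: [1.1, -0.5, -0.3]
gripper_width: 0.0937
finger_force: 0.0
```

Request:
drive_tool --motion '[[[0.016,-0.032,0],[0,0,0],1],[[0.016,-0.032,0],[0,0,0],1],[[0.016,-0.032,0],[0,0,0],1],[[0.016,-0.032,0],[0,0,0],1],[[0.016,-0.032,0],[0,0,0],1]]'

```text
time: 2.6
eef_pos: [0.4124, -0.1602, 0.4408]
tcp_rot: [-0.174, 0.985, 0.0, 0.0]
force: [1.6, 0.1, 0.2]
gripper_width: 0.0941
finger_force: 0.0
```

```bash
python3 go.py 0.411 -0.195 0.172 110
```

```text
t 2.6 grasp [ 0.4124 -0.1602  0.2608] phi 110.0 F [1.6 0.1 0.2] w 0.0941 ff 0.0
turn [-0.    0.01 -0.01] shift after turn mm [ 13.2 -32.2  88.8] shift before turn [ 13.2 -32.2  88.8]
```

Request:
drive_tool --motion '[[[0.0132,-0.0322,0],[0,0,0],1],[[0,0,0.0296],[0,0,0],1],[[0,0,0.0296],[0,0,0],1],[[0,0,0.0296],[0,0,0],1],[[0,0,0],[0,0,0],0.5]]'

```text
time: 3.02
eef_pos: [0.4105, -0.1927, 0.3478]
tcp_rot: [-0.173, 0.985, 0.001, -0.003]
force: [0.5, 0.9, -1.3]
gripper_width: 0.0903
finger_force: 0.0
```

Request:
drive_tool --motion '[[[0,0,0],[0,0,0],0],[[0,0,0],[0,0,0],0],[[0,0,0],[0,0,0],0],[[0,0,0],[0,0,0],0],[[0,0,0],[0,0,0],0]]'

```text
time: 3.43
eef_pos: [0.412, -0.1933, 0.3529]
tcp_rot: [-0.174, 0.985, -0.0, 0.001]
force: [-1.0, 0.7, 0.3]
gripper_width: 0.0573
finger_force: 0.0
```

```bash
python3 go.py
python3 - <<'E'
from h import *
im,D=arm.get_image("top"); cv2.imwrite("pics/t1.png",cv2.resize(im[120:264,290:482],(800,600),interpolation=cv2.INTER_CUBIC))
E
```

```text
t 3.4 grasp [ 0.4123 -0.1934  0.1729] phi 110.0 F [-1.   0.7  0.3] w 0.0573 ff 0.0
```

View pics/t1.png

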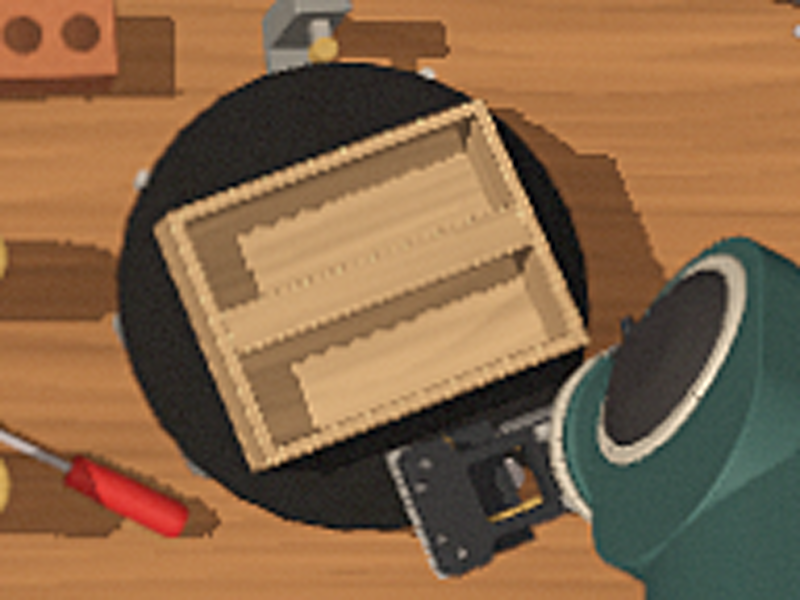

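Request:
drive_tool --motion '[[[0,0,0],[0,0,0],0],[[0,0,0],[0,0,0],0],[[0,0,0],[0,0,0],0],[[0,0,0],[0,0,0],0],[[0,0,0],[0,0,0],0]]'

```text
time: 3.9
eef_pos: [0.4118, -0.1934, 0.3519]
tcp_rot: [-0.174, 0.985, -0.0, -0.0]
force: [-0.6, -0.8, -0.4]
gripper_width: 0.0201
finger_force: 0.4
```

Request:
drive_tool --motion '[[[0,0,0],[0,0,0],0],[[0,0,0],[0,0,0],0],[[0,0,0],[0,0,0],0],[[0,0,0],[0,0,0],0],[[0,0,0],[0,0,0],0]]'

```text
time: 4.32
eef_pos: [0.4117, -0.1934, 0.3519]
tcp_rot: [-0.174, 0.985, -0.0, -0.0]
force: [-0.1, -1.0, 1.3]
gripper_width: 0.0194
finger_force: 30.0
```

```bash
python3 go.py
```

```text
t 4.3 grasp [ 0.4117 -0.1934  0.1719] phi 110.0 F [-0.1 -1.   1.3] w 0.0194 ff 30.0
```

Request:
drive_tool --motion '[[[-0.0005,0.0119,0],[0,0,5],0],[[-0.0005,0.0119,0],[0,0,5],0],[[-0.0005,0.0119,0],[0,0,5],0],[[-0.0005,0.0119,0],[0,0,5],0],[[-0.0005,0.0119,0],[0,0,5],0]]'

```text
time: 4.73
eef_pos: [0.4043, -0.1343, 0.352]
tcp_rot: [0.046, 0.999, -0.0, 0.001]
force: [14.2, -5.4, -15.1]
gripper_width: 0.0197
finger_force: 30.0
```

Request:
drive_tool --motion '[[[-0.0005,0.0119,0],[0,0,5],0],[[-0.0005,0.0119,0],[0,0,5],0],[[-0.0005,0.0119,0],[0,0,5],0],[[-0.0005,0.0119,0],[0,0,5],0],[[0,0,0],[0,0,0],0]]'

```text
time: 5.15
eef_pos: [0.4178, -0.0876, 0.352]
tcp_rot: [0.219, 0.976, -0.0, 0.002]
force: [15.5, -7.4, -16.3]
gripper_width: 0.0196
finger_force: 30.0
```

```bash
python3 go.py
```

```text
t 5.2 grasp [ 0.4185 -0.0878  0.172 ] phi 64.7 F [ 15.5  -7.4 -16.3] w 0.0196 ff 30.0
```

Request:
drive_tool --motion '[[[-0.003,0,0],[0,0,3.5],0],[[-0.0003,0.0071,0],[0,0,3],0],[[-0.0002,0.0071,0],[0,0,3],0],[[-0.0002,0.0071,0],[0,0,3],0],[[0,0,0],[0,0,0],0]]'

```text
time: 5.57
eef_pos: [0.4306, -0.071, 0.3518]
tcp_rot: [0.323, 0.946, 0.0, -0.001]
force: [-6.7, 10.1, 8.6]
gripper_width: 0.0197
finger_force: 30.0
```

```bash
python3 go.py
```

```text
t 5.6 grasp [ 0.4303 -0.0708  0.1718] phi 52.3 F [-6.7 10.1  8.6] w 0.0197 ff 30.0
```

Request:
drive_tool --motion '[[[-0.0002,0.0047,0],[0,0,2],0],[[-0.0002,0.0047,0],[0,0,2],0],[[0,0.0023,0],[0,0,1],0],[[0,0,0],[0,0,0],0],[[0,0,0],[0,0,0],0]]'

```text
time: 5.98
eef_pos: [0.4368, -0.064, 0.3517]
tcp_rot: [0.363, 0.932, -0.001, -0.003]
force: [-23.0, -3.4, 24.1]
gripper_width: 0.0195
finger_force: 30.0
```

```bash
python3 go.py
```

```text
t 6.0 grasp [ 0.4358 -0.064   0.1717] phi 47.4 F [-23.   -3.4  24.1] w 0.0195 ff 30.0
```

Request:
drive_tool --motion '[[[0,0,0],[0,0,0],0.45],[[0,0,0],[0,0,0],0.45],[[0,0,0],[0,0,0],0.45],[[0,0,0],[0,0,0],0.45],[[0,0,0],[0,0,0],0.45]]'

```text
time: 6.4
eef_pos: [0.4384, -0.0635, 0.3519]
tcp_rot: [0.362, 0.932, -0.0, 0.0]
force: [-0.3, -0.0, -0.6]
gripper_width: 0.0421
finger_force: 0.0
```

```bash
python3 go.py
python3 - <<'E'
from h import *
im,D=arm.get_image("top"); cv2.imwrite("pics/t2.png",cv2.resize(im[120:264,290:482],(800,600),interpolation=cv2.INTER_CUBIC)); cv2.imwrite("t2raw.png",im); np.save("t2.npy",D)
P=cloud("top",D)
m=(P[...,2]>.08)&(P[...,2]<.092)&(np.hypot(P[...,0]-.54,P[...,1]+.155)<.13)
hsv=cv2.cvtColor(im,cv2.COLOR_BGR2HSV); m&=hsv[...,2]>85
k,l,st,c=cv2.connectedComponentsWithStats(m.astype(np.uint8),connectivity=4)
for i in range(1,k):
    if st[i,4]>300: print(st[i,4],cv2.minAreaRect((P[l==i][:,:2]*1000).astype(np.float32)))
# crate outline by rim height
m=(P[...,2]>.115)&(P[...,2]<.13)&(np.hypot(P[...,0]-.54,P[...,1]+.155)<.145); print("rim",m.sum(),cv2.minAreaRect((P[m][:,:2]*1000).astype(np.float32)))
P0=cloud("top",np.load("top0.npy"));m=(P0[...,2]>.115)&(P0[...,2]<.13)&(np.hypot(P0[...,0]-.54,P0[...,1]+.155)<.145); print("rim0",m.sum(),cv2.minAreaRect((P0[m][:,:2]*1000).astype(np.float32)))
E
```

```text
t 6.4 grasp [ 0.4384 -0.0635  0.1719] phi 47.5 F [-0.3 -0.  -0.6] w 0.0421 ff 0.0
510 ((602.8115234375, -153.1077880859375), (122.59385681152344, 52.210411071777344), 51.38724899291992)
rim 711 ((565.9263305664062, -103.8319091796875), (152.1121368408203, 228.61460876464844), 34.45260238647461)
rim0 1782 ((510.3168640136719, -159.50367736816406), (224.0366973876953, 221.81190490722656), 20.922510147094727)
```

View pics/t2.png

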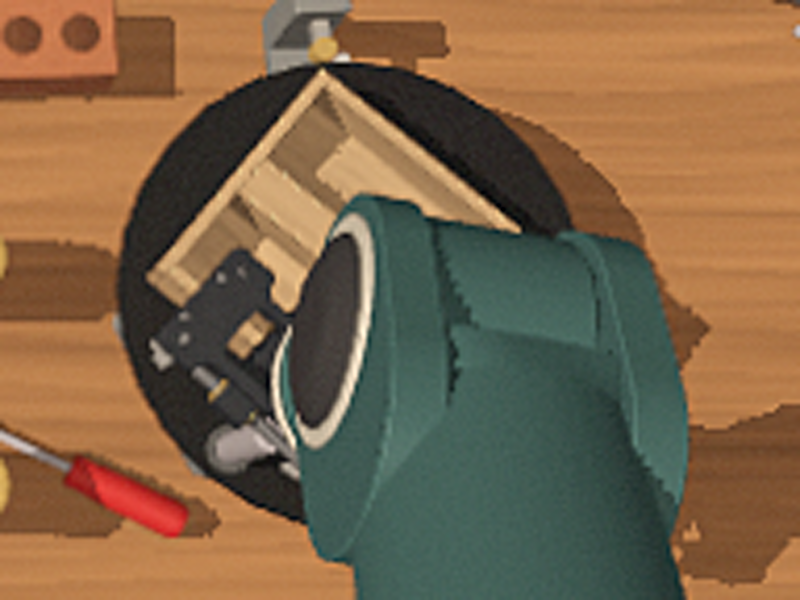

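The crop shows the stud at (340,58) sitting about 4° clockwise past the roller at (323,48), so the platform has clicked into the LOAD end. I lift off now and head to jar b, measuring the crate on the way.

Request:
drive_tool --motion '[[[0,0,-0.03],[0,0,0],1],[[0,0,-0.03],[0,0,0],1],[[0,0,-0.03],[0,0,7],1],[[0,0,0],[0,0,7],1],[[0,0,0],[0,0,7],1]]'

```text
time: 6.87
eef_pos: [0.4385, -0.0636, 0.4435]
tcp_rot: [0.529, 0.849, 0.001, 0.001]
force: [-0.4, 0.3, -0.2]
gripper_width: 0.0721
finger_force: 0.0
```

Request:
drive_tool --motion '[[[0,0,0],[0,0,7],1],[[0,0,0],[0,0,7],1],[[0,0,0],[0,0,7],1],[[0,0,0],[0,0,7],1],[[0,0,0],[0,0,7],1]]'

```text
time: 7.28
eef_pos: [0.4383, -0.0635, 0.4419]
tcp_rot: [0.76, 0.65, 0.0, 0.0]
force: [-0.4, -0.0, 0.3]
gripper_width: 0.0941
finger_force: 0.0
```

Request:
drive_tool --motion '[[[0,0,0],[0,0,7],1],[[0,0,0],[0,0,7],1],[[0,0,0],[0,0,7],1],[[0,0,0],[0,0,7],1],[[0,0,0],[0,0,7],1]]'

```text
time: 7.7
eef_pos: [0.4383, -0.0635, 0.4419]
tcp_rot: [0.92, 0.392, -0.0, 0.0]
force: [-0.5, 0.7, 0.3]
gripper_width: 0.0943
finger_force: 0.0
```

```bash
python3 go.py .4115 .108 .26 -44
```

```text
t 7.7 grasp [ 0.4383 -0.0636  0.2619] phi -43.9 F [-0.5  0.7  0.3] w 0.0943 ff 0.0
turn [0.   0.   0.14] shift after turn mm [ 104.8 -138.4    1.9] shift before turn [ 105.1 -138.2    1.8]
```

Request:
drive_tool --motion '[[[0.021,-0.0277,0],[0,0,0],1],[[0.021,-0.0277,0],[0,0,0],1],[[0.021,-0.0277,0],[0,0,0],1],[[0.021,-0.0277,0],[0,0,0],1],[[0.021,-0.0277,0],[0,0,0],1]]'

```text
time: 8.12
eef_pos: [0.4095, 0.1095, 0.442]
tcp_rot: [0.919, 0.395, 0.0, -0.0]
force: [0.5, -0.1, 0.6]
gripper_width: 0.0938
finger_force: 0.0
```

```bash
cat > obs.py <<'E'
import sys; from h import *
import go
def items(n,P,im):   # tops of candidates: z 70..90 mm, on the bench left of shaker
    m=(P[...,2]>.07)&(P[...,2]<.09)&(P[...,0]>.33)&(P[...,0]<.75)&(P[...,1]>.03)&(P[...,1]<.5)
    k,l,st,c=cv2.connectedComponentsWithStats(m.astype(np.uint8),connectivity=4)
    for i in range(1,k):
        if st[i,4]<150: continue
        q=P[l==i]; zt=np.percentile(q[:,2],90); t=q[q[:,2]>zt-.004][:,:2]*1000
        r=cv2.minAreaRect(t.astype(np.float32)); print(n,c[i].round(),"bgr",np.median(im[l==i],0),"z",zt.round(3),np.round(r[0],1),np.round(r[1],1),round(r[2],1))
def crate(n,P,a0):  # edges of the rim and beam (z 112..132) in axes at a0
    m=(P[...,2]>.112)&(P[...,2]<.132)&(np.hypot(P[...,0]-.54,P[...,1]+.155)<.142)
    q=P[m][:,:2]*1000; a=np.radians(a0); Y=np.array([np.cos(a),np.sin(a)]); X=np.array([np.sin(a),-np.cos(a)])
    d=q-[540,-155]; return d@X,d@Y,P[m][:,2]
if __name__=="__main__":
    go.rep(arm.read_state())
    for n in("top","scene"):
        im,D=arm.get_image(n); P=cloud(n,D); np.save("last_"+n+".npy",P); cv2.imwrite("last_"+n+".png",im); items(n,P,im)
        m=(P[...,2]>.165)&(P[...,2]<.2)&(P[...,0]>.38)&(P[...,0]<.5)&(P[...,1]>-.13)&(P[...,1]<-.02); q=P[m]
        if len(q): print(n,"post",len(q),q[q[:,2]>.187].mean(0).round(4),cv2.minAreaRect((q[q[:,2]>.187][:,:2]*1000).astype(np.float32)))
E
python3 obs.py
python3 - <<'E'
from h import *
from obs import crate
for n in("top","scene"):
    P=np.load(f"last_{n}.npy")
    best=min(((lambda x,y,z:np.ptp(np.percentile(x,[1,99]))+np.ptp(np.percentile(y,[1,99])))(*crate(n,P,a)),a) for a in np.arange(128,146,.25)); a=best[1]
    x,y,z=crate(n,P,a); print(n,"angle",a,len(x),"z",np.percentile(z,[5,50,95]).round(4),"x",np.percentile(x,[.5,1,99,99.5]).round(1),"y",np.percentile(y,[.5,1,99,99.5]).round(1))
    s=np.abs(y)<25; b=s&(np.abs(x)<80); print(" beam y",np.percentile(y[b],[2,50,98]).round(1), np.histogram(y,bins=np.arange(-92,93,4))[0])
E
```

```text
t 8.1 grasp [0.4095 0.1095 0.262 ] phi -43.5 F [ 0.5 -0.1  0.6] w 0.0938 ff 0.0
top [170. 182.] bgr [ 45.  71. 118.] z 0.08 [556.3 405.7] [75.7 49.9] 19.9
top [226. 182.] bgr [171. 178. 194.] z 0.082 [556.2 254.2] [49.5 75.1] 86.3
top [279. 178.] bgr [ 91. 170. 213.] z 0.082 [567.2 112.4] [38.7 56.9] 17.7
top [230. 225.] bgr [163. 151. 235.] z 0.082 [439.3 243.6] [49.3 73.8] 40.8
top [174. 236.] bgr [ 93. 172. 214.] z 0.082 [410.5 390.1] [55.5 55.5] 48.0
scene [333. 170.] bgr [ 69. 142. 193.] z 0.082 [411.6 390.7] [53.4 59.1] 10.6
scene [245. 172.] bgr [ 70.  144.  195.5] z 0.081 [410.8 107. ] [54.  55.3] 8.7
scene [287. 176.] bgr [131. 122. 226.] z 0.082 [440.  240.3] [53.  76.7] 39.3
scene [346. 200.] bgr [31.5 51.  87. ] z 0.08 [558.1 406.8] [83.  52.8] 21.2
scene [294. 201.] bgr [142. 155. 170.] z 0.082 [556.5 252.4] [47.4 73.1] 86.5
scene [245. 202.] bgr [ 71. 145. 197.] z 0.082 [558.6 106.9] [53.4 56.2] 89.7
scene post 62 [ 0.4342 -0.0627  0.1888] ((433.7311706542969, -61.5380973815918), (17.379718780517578, 15.722915649414062), 47.52369689941406)
top angle 139.0 1809 z [0.115  0.1215 0.1246] x [-106.9 -106.5  111.3  111.7] y [-77.6 -76.8  89.3  89.5]
 beam y [-7.4  7.4 21.4] [  0   0   0  38 119 184  21   8   9   9  11   7  14  10  11  10   9  11
  10  10  20 111 114 126 126 126 122 158  66  12   9  11  11  12  10  10
  10  11   7   5   7   7   6  67  93  61]
scene angle 139.75 1352 z [0.1134 0.1204 0.124 ] x [-108.3 -106.8  112.9  113.1] y [-79.2 -78.7 134.5 137.5]
 beam y [-10.    3.   19.6] [  0   0   2 109  95  45   8  14  11   9  10  13  11   9  14   9   8  11
  12  10  61 108  60  73  70  70  60  60  16   7  11   8  15   9  11   8
   9   9   8  10  10   8  22 112  67  25]
```

The measurements agree in both views: crate centre about (0.5375,-0.1495), post heading about 139.3°, rim at z≈0.121 and item tops at about 0.081. I pick the tin first because its lane clearance is the widest.

```bash
python3 go.py .5564 .2535 .16 -93.7
```

```text
t 8.2 grasp [0.4091 0.1124 0.2618] phi -43.2 F [ 0.6  0.1 -0.2] w 0.0936 ff 0.0
turn [-3.000e-02 -0.000e+00  5.055e+01] shift after turn mm [ 137.8 -150.4  101.8] shift before turn [203.7  10.9 101.8]
```

Request:
drive_tool --motion '[[[0.034,0.0018,0],[0,0,0],1],[[0.034,0.0018,0],[0,0,0],1],[[0.034,0.0018,0],[0,0,0],1],[[0.034,0.0018,0],[0,0,0],1],[[0.034,0.0018,0],[0,0,0],1]]'

```text
time: 8.63
eef_pos: [0.5349, 0.2259, 0.4416]
tcp_rot: [0.919, 0.395, -0.0, 0.0]
force: [-0.6, -0.7, 0.5]
gripper_width: 0.0941
finger_force: 0.0
```

Request:
drive_tool --motion '[[[0.0337,0.0018,0],[0,0,0],1],[[0,0,0.012],[0,0,7],1],[[0,0,0.012],[0,0,7],1],[[0,0,0.012],[0,0,7],1],[[0,0,0.012],[0,0,7],1]]'

```text
time: 9.05
eef_pos: [0.5585, 0.2478, 0.393]
tcp_rot: [0.988, 0.157, -0.0, 0.0]
force: [0.7, 1.2, -0.5]
gripper_width: 0.0938
finger_force: 0.0
```

Request:
drive_tool --motion '[[[0,0,0.012],[0,0,7],1],[[0,0,0.012],[0,0,7],1],[[0,0,0.012],[0,0,7],1],[[0,0,0.012],[0,0,1.5],1],[[0,0,0],[0,0,0],1]]'

```text
time: 9.47
eef_pos: [0.5577, 0.2481, 0.3435]
tcp_rot: [0.999, -0.034, -0.001, 0.001]
force: [0.5, 0.6, -0.5]
gripper_width: 0.094
finger_force: 0.0
```

```bash
python3 go.py .5564 .2535 .062 -93.7
```

```text
t 9.5 grasp [0.5573 0.2477 0.1635] phi -93.9 F [ 0.5  0.6 -0.5] w 0.0940 ff 0.0
turn [ 0.13  0.14 -0.23] shift after turn mm [ -1.7  -5.3 101.5] shift before turn [ -1.5  -5.5 101.5]
```

Request:
drive_tool --motion '[[[-0.0016,-0.0054,0.02],[0,0,0],1],[[0,0,0.03],[0,0,0],1],[[0,0,0.03],[0,0,0],1],[[0,0,0.0215],[0,0,0],1],[[0,0,0],[0,0,0],0.2]]'

```text
time: 9.88
eef_pos: [0.556, 0.2533, 0.2408]
tcp_rot: [0.999, -0.033, -0.002, 0.001]
force: [-0.3, -0.3, -0.6]
gripper_width: 0.0903
finger_force: 0.0
```

Request:
drive_tool --motion '[[[0,0,0],[0,0,0],0.2],[[0,0,0],[0,0,0],0.2],[[0,0,0],[0,0,0],0.2],[[0,0,0],[0,0,0],0.2],[[0,0,0],[0,0,0],0.2]]'

```text
time: 10.3
eef_pos: [0.5572, 0.2538, 0.2455]
tcp_rot: [0.999, -0.035, 0.001, -0.0]
force: [-0.5, 0.2, -0.6]
gripper_width: 0.0572
finger_force: 0.0
```

Request:
drive_tool --motion '[[[0,0,0],[0,0,0],0.2],[[0,0,0],[0,0,0],0.2],[[0,0,0],[0,0,0],0.2],[[0,0,0],[0,0,0],0.2],[[0,0,0],[0,0,0],0.2]]'

```text
time: 10.72
eef_pos: [0.5571, 0.2538, 0.245]
tcp_rot: [0.999, -0.035, 0.0, -0.0]
force: [-1.2, -0.6, 6.8]
gripper_width: 0.0498
finger_force: 29.9
```

```bash
python3 go.py .464 -.1661 .24 -40.7
```

```text
t 10.7 grasp [0.5572 0.2538 0.065 ] phi -94.0 F [-1.2 -0.6  6.8] w 0.0498 ff 29.9
turn [-1.000e-02 -4.000e-02 -5.331e+01] shift after turn mm [-379.1  203.2 -175. ] shift before turn [ -63.5  425.3 -175.2]
```

Request:
drive_tool --motion '[[[0,0,-0.03],[0,0,0],0.2],[[0,0,-0.035],[0,0,-6.7],0.2],[[0,0,-0.035],[0,0,-6.7],0.2],[[0,0,-0.035],[0,0,-6.7],0.2],[[0,0,-0.035],[0,0,-6.7],0.2]]'

```text
time: 11.13
eef_pos: [0.5566, 0.2535, 0.4159]
tcp_rot: [0.98, 0.2, -0.0, 0.0]
force: [0.8, 0.7, -3.5]
gripper_width: 0.05
finger_force: 29.9
```

Request:
drive_tool --motion '[[[0,0,-0.035],[0,0,-6.7],0.2],[[0,0,0],[0,0,-6.7],0.2],[[0,0,0],[0,0,-6.7],0.2],[[0,0,0],[0,0,-6.4],0.2],[[-0.0316,0.0169,0],[0,0,0],0.2]]'

```text
time: 11.55
eef_pos: [0.5487, 0.224, 0.4486]
tcp_rot: [0.906, 0.424, -0.0, -0.001]
force: [0.6, 0.6, -3.9]
gripper_width: 0.0496
finger_force: 30.0
```

Request:
drive_tool --motion '[[[-0.0316,0.0169,0],[0,0,0],0.2],[[-0.0316,0.0169,0],[0,0,0],0.2],[[-0.0316,0.0169,0],[0,0,0],0.2],[[-0.0316,0.0169,0],[0,0,0],0.2],[[-0.0316,0.0169,0],[0,0,0],0.2]]'

```text
time: 11.97
eef_pos: [0.5093, 0.0422, 0.4493]
tcp_rot: [0.909, 0.417, -0.0, -0.0]
force: [0.8, -1.3, -4.4]
gripper_width: 0.0501
finger_force: 30.0
```

Request:
drive_tool --motion '[[[-0.0316,0.0169,0],[0,0,0],0.2],[[-0.0316,0.0169,0],[0,0,0],0.2],[[-0.0316,0.0169,0],[0,0,0],0.2],[[-0.0316,0.0169,0],[0,0,0],0.2],[[-0.0316,0.0169,0],[0,0,0],0.2]]'

```text
time: 12.38
eef_pos: [0.4702, -0.1326, 0.4494]
tcp_rot: [0.909, 0.417, -0.0, -0.0]
force: [1.5, -0.1, -3.7]
gripper_width: 0.05
finger_force: 30.0
```

Request:
drive_tool --motion '[[[-0.0316,0.0169,0],[0,0,0],0.2],[[0,0,0],[0,0,0],0.2],[[0,0,0],[0,0,0],0.2],[[0,0,0],[0,0,0],0.2],[[0,0,0],[0,0,0],0.2]]'

```text
time: 12.8
eef_pos: [0.4636, -0.1651, 0.4492]
tcp_rot: [0.909, 0.418, -0.0, -0.0]
force: [0.2, -0.5, -4.1]
gripper_width: 0.0499
finger_force: 30.0
```

```bash
python3 go.py .464 -.1661 .17 -40.7;  python3 - <<'E'
from h import *
im,D=arm.get_image("top"); cv2.imwrite("pics/t3.png",cv2.resize(im[120:264,290:482],(800,600),interpolation=cv2.INTER_CUBIC))
E
```

```text
t 12.8 grasp [ 0.4635 -0.165   0.2692] phi -40.6 F [ 0.2 -0.5 -4.1] w 0.0499 ff 30.0
turn [-0.02  0.    0.07] shift after turn mm [-0.5  1.  99.2] shift before turn [-0.5  1.  99.2]
```

View pics/t3.png

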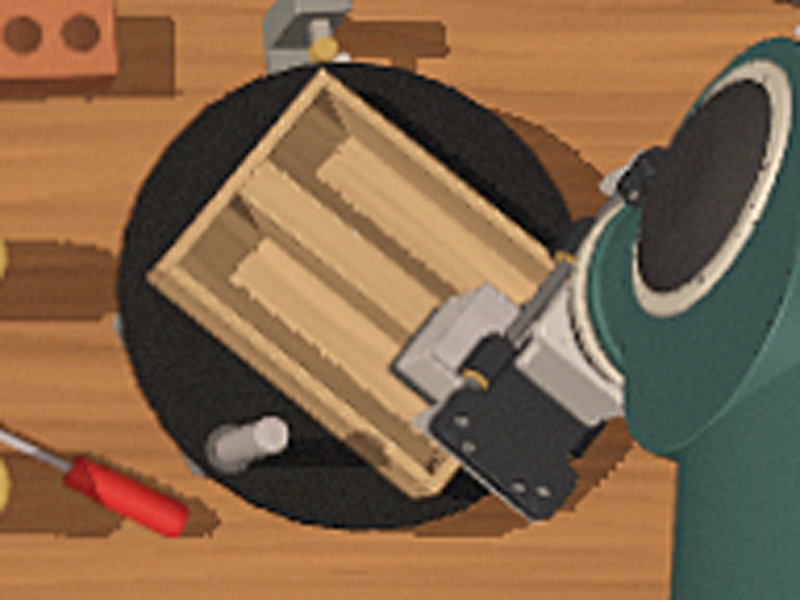

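Request:
drive_tool --motion '[[[-0.0005,0.001,0.028],[0,0,0],0.2],[[0,0,0.028],[0,0,0],0.2],[[0,0,0.028],[0,0,0],0.2],[[0,0,0.02],[0,0,0],0.2],[[0,0,0.008],[0,0,0],0.2]]'

```text
time: 13.27
eef_pos: [0.4634, -0.1659, 0.3349]
tcp_rot: [0.909, 0.418, -0.001, -0.001]
force: [-1.0, 0.4, -5.0]
gripper_width: 0.0501
finger_force: 30.0
```

Request:
drive_tool --motion '[[[0,0,0.004],[0,0,0],0.2],[[0,0,0.002],[0,0,0],0.2],[[0,0,0.001],[0,0,0],0.2],[[0,0,0],[0,0,0],0.2],[[0,0,0],[0,0,0],0.2]]'

```text
time: 13.68
eef_pos: [0.464, -0.1671, 0.3312]
tcp_rot: [0.909, 0.417, 0.001, 0.0]
force: [-0.0, 0.0, -3.3]
gripper_width: 0.0499
finger_force: 30.0
```

```bash
python3 go.py .464 -.1661 .149 -40.7
```

```text
t 13.7 grasp [ 0.4643 -0.1671  0.1512] phi -40.7 F [-0.   0.  -3.3] w 0.0499 ff 30.0
turn [ 0.07 -0.04 -0.  ] shift after turn mm [ 0.7 -0.7  2.2] shift before turn [ 0.7 -0.7  2.2]
```

Request:
drive_tool --motion '[[[0.0005,0,0.0015],[0,0,0],0.2],[[0,0,0.0005],[0,0,0],0.2],[[0,0,0],[0,0,0],0.2],[[0,0,0],[0,0,0],0.72],[[0,0,0],[0,0,0],0.72]]'

```text
time: 14.1
eef_pos: [0.4643, -0.1667, 0.3287]
tcp_rot: [0.909, 0.417, 0.0, 0.0]
force: [1.4, -1.0, 0.4]
gripper_width: 0.0595
finger_force: 0.0
```

Request:
drive_tool --motion '[[[0,0,0],[0,0,0],0.72],[[0,0,0],[0,0,0],0.72],[[0,0,-0.03],[0,0,0],0.72],[[0,0,-0.03],[0,0,0],0.72],[[0,0,-0.03],[0,0,0],1]]'

```text
time: 14.52
eef_pos: [0.4639, -0.1667, 0.4194]
tcp_rot: [0.909, 0.417, -0.001, -0.0]
force: [0.9, 0.3, 0.5]
gripper_width: 0.0712
finger_force: 0.0
```

```bash
python3 go.py .5563 .4059 .26 -70.5
```

```text
t 14.5 grasp [ 0.4637 -0.1668  0.2394] phi -40.7 F [0.9 0.3 0.5] w 0.0712 ff 0.0
turn [-2.000e-02  6.000e-02  2.976e+01] shift after turn mm [ 278.3 -508.9  -20.6] shift before turn [ 494.2 -303.6  -20.9]
```

Request:
drive_tool --motion '[[[0.033,-0.0202,-0.0014],[0,0,0],1],[[0.033,-0.0202,-0.0014],[0,0,0],1],[[0.033,-0.0202,-0.0014],[0,0,0],1],[[0.033,-0.0202,-0.0014],[0,0,0],1],[[0.033,-0.0202,-0.0014],[0,0,0],1]]'

```text
time: 14.93
eef_pos: [0.495, 0.0261, 0.4257]
tcp_rot: [0.909, 0.417, 0.0, 0.0]
force: [1.3, -0.1, -1.1]
gripper_width: 0.094
finger_force: 0.0
```

Request:
drive_tool --motion '[[[0.033,-0.0202,-0.0014],[0,0,0],1],[[0.033,-0.0202,-0.0014],[0,0,0],1],[[0.033,-0.0202,-0.0014],[0,0,0],1],[[0.033,-0.0202,-0.0014],[0,0,0],1],[[0.033,-0.0202,-0.0014],[0,0,0],1]]'

```text
time: 15.35
eef_pos: [0.5262, 0.2172, 0.4325]
tcp_rot: [0.909, 0.417, 0.0, -0.0]
force: [0.7, -0.4, 1.2]
gripper_width: 0.0942
finger_force: 0.0
```

Request:
drive_tool --motion '[[[0.033,-0.0202,-0.0014],[0,0,0],1],[[0.033,-0.0202,-0.0014],[0,0,0],1],[[0.033,-0.0202,-0.0014],[0,0,0],1],[[0.033,-0.0202,-0.0014],[0,0,0],1],[[0.032,-0.0202,-0.0014],[0,0,0],1]]'

```text
time: 15.77
eef_pos: [0.5566, 0.4074, 0.4392]
tcp_rot: [0.909, 0.417, -0.0, 0.0]
force: [0.4, -0.3, 0.0]
gripper_width: 0.094
finger_force: 0.0
```

Request:
drive_tool --motion '[[[0,0,0],[0,0,6],1],[[0,0,0],[0,0,6],1],[[0,0,0],[0,0,6],1],[[0,0,0],[0,0,6],1],[[0,0,0],[0,0,5.8],1]]'

```text
time: 16.18
eef_pos: [0.5567, 0.4055, 0.4391]
tcp_rot: [0.986, 0.167, -0.0, 0.0]
force: [-0.3, -0.2, 0.3]
gripper_width: 0.0942
finger_force: 0.0
```

```bash
cat > chk.py <<'E'
# crate frame from rim/beam, and tops of items standing in it (z .155-.175), per camera
from h import *
import obs
def run():
  for n in("top","scene"):
    P=np.load(f"last_{n}.npy"); im=cv2.imread(f"last_{n}.png")
    # outer rim corners: extents robustly for angles
    x,y,z=obs.crate(n,P,139.3); k=y<85; x,y=x[k],y[k] if n=="scene" else y[k]
    b=(np.abs(y-5)<22)&(np.abs(x)<85); h,e=np.histogram(y,bins=np.arange(-92,93,2))
    print(n,"x ext",np.percentile(x,[.5,99.5]).round(1),"y low",np.percentile(y,[.5]).round(1),"y hist -14..26",h[(e[:-1]>=-14)&(e[:-1]<26)])
    m=(P[...,2]>.150)&(P[...,2]<.176)&(np.hypot(P[...,0]-.54,P[...,1]+.155)<.12)
    kk,l,st,c=cv2.connectedComponentsWithStats(m.astype(np.uint8),connectivity=4)
    for i in range(1,kk):
        if st[i,4]<80: continue
        q=P[l==i]; zt=np.percentile(q[:,2],85); t=(q[q[:,2]>zt-.004][:,:2]*1000).astype(np.float32); r=cv2.minAreaRect(t)
        print("  in crate",c[i].round(),np.median(im[l==i],0),"z",zt.round(4),np.round(r[0],1),np.round(r[1],1),round(r[2],1))
run()
E
python3 obs.py; python3 chk.py
```

```text
t 16.2 grasp [0.5567 0.4054 0.2591] phi -70.8 F [-0.3 -0.2  0.3] w 0.0942 ff 0.0
top [272. 195.] bgr [ 63. 121. 157.] z 0.082 [519.7 131.2] [54.8 53.6] 0.4
top [230. 225.] bgr [170. 159. 243.] z 0.082 [439.6 243.5] [49.5 73.7] 40.9
top [280. 236.] bgr [ 99. 180. 223.] z 0.082 [411.9 109.1] [55.4 55.2] 89.2
top post 72 [ 0.4344 -0.0607  0.1903] ((434.14617919921875, -60.49577713012695), (16.95056915283203, 17.113670349121094), 0.05433504655957222)
scene [333. 170.] bgr [ 71. 146. 198.] z 0.081 [409.9 390.1] [55.2 58.5] 44.1
scene [245. 172.] bgr [ 72. 148. 201.] z 0.082 [412.  107.6] [54.9 54.3] 1.5
scene [287. 176.] bgr [135. 126. 230.] z 0.081 [440.5 241.5] [53.4 77.7] 42.5
scene [252. 194.] bgr [ 43.  89. 120.] z 0.082 [519.6 128.5] [56.4 54.9] 42.1
scene [346. 200.] bgr [33. 53. 90.] z 0.08 [558.2 406. ] [81.3 54.5] 18.9
scene post 64 [ 0.4335 -0.0629  0.189 ] ((434.5282897949219, -63.55189514160156), (18.93508529663086, 14.304447174072266), 32.128604888916016)
top x ext [-107.   112.1] y low [-77.8] y hist -14..26 [ 3  5 15 38 60 67 55 68 68 61 63 55 42 41 31 47 47 45 11  2]
  in crate [394. 212.] [118. 124. 137.] z 0.1656 [ 464.6 -168. ] [74.1 50. ] 49.3
scene x ext [-107.8  113.5] y low [-78.8] y hist -14..26 [ 5 12 42 76 35 41 33 32 35 28 41 32 25 35 39 32 20 18 34 36]
  in crate [152. 164.] [ 86.  94. 103.] z 0.1645 [ 465.1 -168.1] [77.  50.6] 48.6
```

Jar a has been knocked to about (0.520,0.130) but is still upright. The tin reads (0.4648,-0.168) in both cameras against (0.4642,-0.1668) from the arm, so camera and arm agree within about 1.3 mm. Next I pick the block.

Request:
drive_tool --motion '[[[0,0,0.035],[0,0,0],1],[[0,0,0.035],[0,0,0],1],[[0,0,0.035],[0,0,0],1],[[0,0,0.035],[0,0,0],1],[[0,0,0.035],[0,0,0],1]]'

```text
time: 16.7
eef_pos: [0.5565, 0.4053, 0.2628]
tcp_rot: [0.985, 0.171, 0.0, -0.0]
force: [1.0, 0.4, -0.8]
gripper_width: 0.094
finger_force: 0.0
```

Request:
drive_tool --motion '[[[0,0,0.02],[0,0,0],1],[[0,0,0],[0,0,0],0.2],[[0,0,0],[0,0,0],0.2],[[0,0,0],[0,0,0],0.2],[[0,0,0],[0,0,0],0.2]]'

```text
time: 17.12
eef_pos: [0.5572, 0.4057, 0.2465]
tcp_rot: [0.985, 0.17, 0.001, -0.001]
force: [-0.4, -0.4, -0.9]
gripper_width: 0.0708
finger_force: 0.0
```

Request:
drive_tool --motion '[[[0,0,0],[0,0,0],0.2],[[0,0,0],[0,0,0],0.2],[[0,0,0],[0,0,0],0.2],[[0,0,0],[0,0,0],0.2],[[0,0,0],[0,0,0],0.2]]'

```text
time: 17.53
eef_pos: [0.5566, 0.4061, 0.2453]
tcp_rot: [0.986, 0.17, 0.0, -0.001]
force: [-2.9, 2.5, 7.3]
gripper_width: 0.0497
finger_force: 29.9
```

```bash
python3 - <<'E'
import numpy as np
C=np.array([536.8,-148.0]);a=np.radians(139.5);Y=np.array([np.cos(a),np.sin(a)]);X=np.array([np.sin(a),-np.cos(a)])
for n,x,y in(("tin",-60.5,45),("block",40.5,45),("j-",-68,-45),("j0",0,-45),("j+",68,-45)): print(n,(C+x*X+y*Y).round(1))
d=np.array([464.2,-166.8])-C; print("tin now",(d@X).round(1),(d@Y).round(1))
E
python3 go.py .529 -.0875 .27 -40.5
```

```text
tin [ 463.3 -164.8]
block [528.9 -88. ]
j- [ 526.9 -228.9]
j0 [ 571.  -177.2]
j+ [ 615.2 -125.5]
tin now -61.4 43.0
t 17.5 grasp [0.5567 0.4063 0.0653] phi -70.5 F [-2.9  2.5  7.3] w 0.0497 ff 29.9
turn [ -0.04  -0.08 -29.97] shift after turn mm [-393.3  299.6 -204.7] shift before turn [-190.8  455.7 -205.4]
```

Request:
drive_tool --motion '[[[0,0,-0.0342],[0,0,0],0.2],[[0,0,-0.0342],[0,0,-6],0.2],[[0,0,-0.0342],[0,0,-6],0.2],[[0,0,-0.0342],[0,0,-6],0.2],[[0,0,-0.0342],[0,0,-6],0.2]]'

```text
time: 17.95
eef_pos: [0.5563, 0.4051, 0.4166]
tcp_rot: [0.928, 0.373, -0.001, 0.0]
force: [1.1, 0.5, -6.7]
gripper_width: 0.0497
finger_force: 29.9
```

Request:
drive_tool --motion '[[[0,0,-0.0342],[0,0,-6],0.2],[[-0.0281,0.0214,0],[0,0,0],0.2],[[-0.0281,0.0214,0],[0,0,0],0.2],[[-0.0281,0.0214,0],[0,0,0],0.2],[[-0.0281,0.0214,0],[0,0,0],0.2]]'

```text
time: 18.37
eef_pos: [0.5481, 0.2626, 0.4491]
tcp_rot: [0.908, 0.419, -0.001, 0.0]
force: [0.8, -0.1, -6.5]
gripper_width: 0.0498
finger_force: 30.0
```

Request:
drive_tool --motion '[[[-0.0281,0.0214,0],[0,0,0],0.2],[[-0.0281,0.0214,0],[0,0,0],0.2],[[-0.0281,0.0214,0],[0,0,0],0.2],[[-0.0281,0.0214,0],[0,0,0],0.2],[[-0.0281,0.0214,0],[0,0,0],0.2]]'

```text
time: 18.78
eef_pos: [0.5381, 0.0862, 0.4492]
tcp_rot: [0.908, 0.419, -0.0, -0.0]
force: [1.3, 0.1, -6.0]
gripper_width: 0.0502
finger_force: 30.0
```

Request:
drive_tool --motion '[[[-0.0281,0.0214,0],[0,0,0],0.2],[[-0.0281,0.0214,0],[0,0,0],0.2],[[-0.0281,0.0214,0],[0,0,0],0.2],[[-0.0281,0.0214,0],[0,0,0],0.2],[[-0.0281,0.0214,0],[0,0,0],0.2]]'

```text
time: 19.2
eef_pos: [0.5281, -0.09, 0.4494]
tcp_rot: [0.908, 0.419, -0.0, -0.0]
force: [0.6, -0.5, -5.6]
gripper_width: 0.0495
finger_force: 30.0
```

Request:
drive_tool --motion '[[[0,0,0],[0,0,0],0.2],[[0,0,0],[0,0,0],0.2],[[0,0,0],[0,0,0],0.2],[[0,0,0],[0,0,0],0.2],[[0,0,0],[0,0,0],0.2]]'

```text
time: 19.62
eef_pos: [0.529, -0.0872, 0.4494]
tcp_rot: [0.908, 0.419, -0.0, -0.0]
force: [0.2, 0.2, -6.3]
gripper_width: 0.0502
finger_force: 30.0
```

```bash
python3 go.py .5288 -.0881 .151 -40.5
python3 - <<'E'
from h import *
s=arm.read_state()
# held block's top: compare with grasp point along crate x
for n in("top","scene"):
    im,D=arm.get_image(n); P=cloud(n,D); cv2.imwrite(f"pics/b_{n}.png",im)
    hsv=cv2.cvtColor(im,cv2.COLOR_BGR2HSV)
    m=(P[...,2]>.2)&(P[...,2]<.3)&(np.hypot(P[...,0]-.529,P[...,1]+.088)<.08)&(hsv[...,0]<20)&(hsv[...,1]>90)&(hsv[...,2]<170)
    q=P[m]; a=np.radians(139.5); X=np.array([np.sin(a),-np.cos(a)]); Y=np.array([np.cos(a),np.sin(a)])
    g=s["eef_pos"][:2]; d=(q[:,:2]-g)*1000
    for lo,hi in((.24,.265),(.275,.29)):
        k=(q[:,2]>lo)&(q[:,2]<hi)
        if k.sum()>5: print(n,lo,k.sum(),"x",np.percentile(d[k]@X,[2,98]).round(1),"y",np.percentile(d[k]@Y,[2,98]).round(1))
    print(np.percentile(q[:,2],[5,50,95]) if len(q) else "")
E
```

```text
t 19.6 grasp [ 0.5289 -0.0872  0.2694] phi -40.4 F [ 0.2  0.2 -6.3] w 0.0502 ff 30.0
turn [-0.02  0.01  0.09] shift after turn mm [ -0.8   0.4 118.4] shift before turn [ -0.8   0.5 118.4]
top 0.24 255 x [-55.4  57.9] y [-22.3  25.6]
top 0.275 125 x [24.2 38.6] y [-23.4  25. ]
[0.23285316 0.25480087 0.28337534]
scene 0.24 305 x [-54.5  58.7] y [-27.8  20.2]
scene 0.275 237 x [-36.6  38.9] y [-26.5  23.1]
[0.22197871 0.25417262 0.2827694 ]
```

Request:
drive_tool --motion '[[[-0.0028,0.0005,0.025],[0,0,0],0.2],[[0,0,0.028],[0,0,0],0.2],[[0,0,0.028],[0,0,0],0.2],[[0,0,0.02],[0,0,0],0.2],[[0,0,0.008],[0,0,0],0.2]]'

```text
time: 20.13
eef_pos: [0.5269, -0.0901, 0.3379]
tcp_rot: [0.908, 0.419, -0.002, -0.001]
force: [-0.7, 0.0, -5.5]
gripper_width: 0.0499
finger_force: 30.0
```

Request:
drive_tool --motion '[[[0,0,0.004],[0,0,0],0.2],[[0,0,0.003],[0,0,0],0.2],[[0,0,0.002],[0,0,0],0.2],[[0,0,0.001],[0,0,0],0.2],[[0,0,0],[0,0,0],0.2]]'

```text
time: 20.55
eef_pos: [0.5277, -0.0907, 0.3312]
tcp_rot: [0.908, 0.419, 0.001, 0.0]
force: [-0.7, -0.2, -5.3]
gripper_width: 0.0499
finger_force: 30.0
```

```bash
python3 go.py .5288 -.0881 .149 -40.5
```

```text
t 20.6 grasp [ 0.5279 -0.0907  0.1512] phi -40.5 F [-0.7 -0.2 -5.3] w 0.0499 ff 30.0
turn [ 0.05 -0.04 -0.01] shift after turn mm [ 2.7 -0.8  2.2] shift before turn [ 2.7 -0.8  2.2]
```

Clear of the walls at the right height. I lower the last 2 mm, release, and go to the knocked jar a.

Request:
drive_tool --motion '[[[0,0,0.0015],[0,0,0],0.2],[[0,0,0.0007],[0,0,0],0.2],[[0,0,0],[0,0,0],0.2],[[0,0,0],[0,0,0],0.72],[[0,0,0],[0,0,0],0.72]]'

```text
time: 20.97
eef_pos: [0.5275, -0.0908, 0.3287]
tcp_rot: [0.908, 0.419, 0.0, 0.0]
force: [-0.2, -0.3, 0.0]
gripper_width: 0.0595
finger_force: 0.0
```

Request:
drive_tool --motion '[[[0,0,0],[0,0,0],0.72],[[0,0,0],[0,0,0],0.72],[[0,0,-0.03],[0,0,0],0.72],[[0,0,-0.03],[0,0,0],0.72],[[0,0,-0.03],[0,0,0],1]]'

```text
time: 21.38
eef_pos: [0.5272, -0.0909, 0.4194]
tcp_rot: [0.908, 0.418, -0.001, -0.0]
force: [-0.0, 0.4, 0.4]
gripper_width: 0.0714
finger_force: 0.0
```

```bash
python3 go.py .4103 .3905 .26 -40.5
```

```text
t 21.4 grasp [ 0.527  -0.0909  0.2394] phi -40.5 F [-0.   0.4  0.4] w 0.0714 ff 0.0
turn [-0.03  0.06 -0.03] shift after turn mm [ 290.1 -401.5  -20.6] shift before turn [ 289.9 -401.7  -20.7]
```

Request:
drive_tool --motion '[[[0.0207,-0.0287,-0.0015],[0,0,0],1],[[0.0207,-0.0287,-0.0015],[0,0,0],1],[[0.0207,-0.0287,-0.0015],[0,0,0],1],[[0.0207,-0.0287,-0.0015],[0,0,0],1],[[0.0207,-0.0287,-0.0015],[0,0,0],1]]'

```text
time: 21.8
eef_pos: [0.4848, 0.0826, 0.4261]
tcp_rot: [0.908, 0.418, 0.0, 0.0]
force: [1.2, -0.2, -1.1]
gripper_width: 0.0934
finger_force: 0.0
```

Request:
drive_tool --motion '[[[0.0207,-0.0287,-0.0015],[0,0,0],1],[[0.0207,-0.0287,-0.0015],[0,0,0],1],[[0.0207,-0.0287,-0.0015],[0,0,0],1],[[0.0207,-0.0287,-0.0015],[0,0,0],1],[[0.0207,-0.0287,-0.0015],[0,0,0],1]]'

```text
time: 22.22
eef_pos: [0.443, 0.2546, 0.4336]
tcp_rot: [0.908, 0.418, 0.0, -0.0]
force: [1.3, 0.5, -0.2]
gripper_width: 0.0939
finger_force: 0.0
```

Request:
drive_tool --motion '[[[0.0207,-0.0287,-0.0015],[0,0,0],1],[[0.0207,-0.0287,-0.0015],[0,0,0],1],[[0.0207,-0.0287,-0.0015],[0,0,0],1],[[0.0207,-0.0287,-0.0015],[0,0,0],1],[[0,0,0],[0,0,0],1]]'

```text
time: 22.63
eef_pos: [0.4073, 0.3966, 0.4391]
tcp_rot: [0.907, 0.422, -0.0, -0.001]
force: [-0.6, 1.0, -0.1]
gripper_width: 0.0937
finger_force: 0.0
```

```bash
python3 obs.py; python3 chk.py; python3 go.py .4103 .3905 .065 -40.5; python3 -c "
import cv2
cv2.imwrite('pics/t4.png',cv2.resize(cv2.imread('last_top.png')[120:264,290:482],(800,600),interpolation=cv2.INTER_CUBIC))"
```

```text
t 22.6 grasp [0.4071 0.3968 0.2591] phi -40.1 F [-0.6  1.  -0.1] w 0.0937 ff 0.0
top [272. 195.] bgr [ 95. 176. 218.] z 0.082 [519.7 131.2] [53.7 55. ] 89.6
top [230. 225.] bgr [168. 156. 240.] z 0.082 [439.4 243.5] [48.7 74.1] 41.7
top [176. 235.] bgr [ 96. 177. 219.] z 0.082 [413.4 384.1] [55.5 42.1] 19.0
top [280. 236.] bgr [ 93. 171. 211.] z 0.082 [412.2 109.9] [56.3 54.5] 26.1
top post 77 [ 0.4334 -0.0608  0.1897] ((433.0802917480469, -61.6324577331543), (16.94777488708496, 16.728500366210938), 47.3179817199707)
scene [333. 170.] bgr [ 69. 143. 194.] z 0.082 [415.1 389.7] [54.4 56.9] 81.5
scene [245. 172.] bgr [ 61.  122.  166.5] z 0.082 [411.5 106.3] [56.7 54.3] 32.1
scene [287. 176.] bgr [132. 123. 227.] z 0.082 [440.5 241. ] [51.1 76.6] 39.6
scene [252. 193.] bgr [ 71. 146. 197.] z 0.082 [521.7 127.2] [53.8 56.7] 75.0
scene post 64 [ 0.4336 -0.064   0.1886] ((435.1969909667969, -64.7430419921875), (15.369379997253418, 23.314983367919922), 66.04186248779297)
top x ext [-106.6  112.1] y low [-77.5] y hist -14..26 [ 5  5 18 40 70 49 65 67 58 65 59 58 37 20 20 20 17 10  6  4]
  in crate [362. 187.] [ 47.  74. 122.] z 0.1636 [530.  -90.4] [78.  49.8] 48.7
  in crate [394. 212.] [174. 182. 197.] z 0.1655 [ 464.8 -168.4] [74.  51.1] 48.5
scene x ext [-106.7  113.9] y low [-78.9] y hist -14..26 [ 4  8 45 61 45 43 31 31 34 32 37 34 33 32 36 28 28 17 55 81]
  in crate [152. 164.] [143. 155. 170.] z 0.1647 [ 466.8 -168.1] [78.3 51.1] 47.1
  in crate [176. 177.] [31.  51.  86.5] z 0.1627 [530.2 -91.2] [78.5 50.7] 48.0
t 22.7 grasp [0.4096 0.3915 0.2589] phi -40.4 F [-0.4 -0.8  0. ] w 0.0942 ff 0.0
turn [0.01 0.05 0.11] shift after turn mm [ -0.5   1.2 193.9] shift before turn [ -0.3   1.2 193.9]
```

View pics/t4.png

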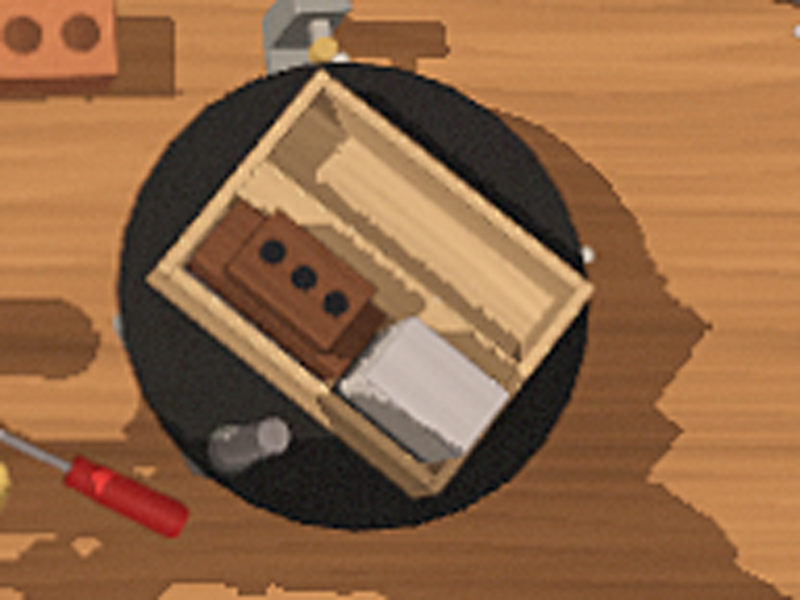

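Both stand upright in the post-side lane: block at (290,280), tin at (425,390) in the crop. The other lane is free for the three jars. I grasp jar c and refine the lane heading from the wall.

Run:
```python
from h import *
import obs
for n in("top","scene"):
    P=np.load(f"last_{n}.npy"); x,y,z=obs.crate(n,P,139.3)
    for lo,hi,xl in((-84,-66,95),):
        m=(y>lo)&(y<hi)&(np.abs(x-2.7)<xl)&(z>.117)
        b=np.arange(-90,95,12); o=[(c+6,np.percentile(y[m&(x>=c)&(x<c+12)],[5,50,95])) for c in b if (m&(x>=c)&(x<c+12)).sum()>5]
        X=np.array([i[0] for i in o]); Y=np.array([i[1] for i in o])
        print(n,[ (np.degrees(np.polyfit(X,Y[:,k],1)[0]).round(2),np.polyfit(X,Y[:,k],1)[1].round(1)) for k in range(3)])
    for s,lo,hi in(("x-",-115,-95),("x+",100,118)):
        m=(x>lo)&(x<hi)&(y>-70)&(y<70)&(z>.117); b=np.arange(-66,70,12)
        o=[(c+6,np.median(x[m&(y>=c)&(y<c+12)])) for c in b if (m&(y>=c)&(y<c+12)).sum()>4]; f=np.polyfit(*np.array(o).T,1); print(" end",s,np.degrees(f[0]).round(2),f[1].round(1))
```

```text
top [(np.float64(0.6), np.float64(-76.7)), (np.float64(0.68), np.float64(-72.7)), (np.float64(0.39), np.float64(-69.2))]
 end x- -2.07 -103.0
 end x+ -0.28 107.8
scene [(np.float64(0.39), np.float64(-78.0)), (np.float64(0.52), np.float64(-74.7)), (np.float64(0.69), np.float64(-70.9))]
 end x- -0.57 -101.7
 end x+ -1.54 108.3
```

Request:
drive_tool --motion '[[[-0.0004,0.0012,0.035],[0,0,0],1],[[0,0,0.035],[0,0,0],1],[[0,0,0.035],[0,0,0],1],[[0,0,0.035],[0,0,0],1],[[0,0,0.035],[0,0,0],1]]'

```text
time: 23.15
eef_pos: [0.4114, 0.3881, 0.2632]
tcp_rot: [0.909, 0.418, 0.0, 0.0]
force: [0.4, 1.3, -0.3]
gripper_width: 0.0942
finger_force: 0.0
```

Request:
drive_tool --motion '[[[0,0,0.02],[0,0,0],1],[[0,0,0],[0,0,0],0.3],[[0,0,0],[0,0,0],0.3],[[0,0,0],[0,0,0],0.3],[[0,0,0],[0,0,0],0.3]]'

```text
time: 23.57
eef_pos: [0.4115, 0.3896, 0.2462]
tcp_rot: [0.908, 0.418, 0.001, -0.0]
force: [1.5, 0.2, -0.1]
gripper_width: 0.0707
finger_force: 0.0
```

Request:
drive_tool --motion '[[[0,0,0],[0,0,0],0.3],[[0,0,0],[0,0,0],0.3],[[0,0,0],[0,0,0],0.3],[[0,0,0],[0,0,0],0.3],[[0,0,0],[0,0,0],0.3]]'

```text
time: 23.98
eef_pos: [0.411, 0.39, 0.2456]
tcp_rot: [0.908, 0.419, 0.001, -0.0]
force: [-3.0, 1.1, 12.3]
gripper_width: 0.0575
finger_force: 30.0
```

```bash
python3 go.py .5269 -.2289 .28 -40.5
```

```text
t 24.0 grasp [0.4112 0.3902 0.0656] phi -40.5 F [-3.   1.1 12.3] w 0.0575 ff 30.0
turn [-0.01 -0.1   0.  ] shift after turn mm [-395.3  490.  -214.4] shift before turn [-395.   490.  -215.2]
```

Request:
drive_tool --motion '[[[0,0,-0.036],[0,0,0],0.3],[[0,0,-0.036],[0,0,0],0.3],[[0,0,-0.036],[0,0,0],0.3],[[0,0,-0.036],[0,0,0],0.3],[[0,0,-0.036],[0,0,0],0.3]]'

```text
time: 24.4
eef_pos: [0.4106, 0.3891, 0.4265]
tcp_rot: [0.908, 0.419, 0.0, 0.0]
force: [-0.1, 0.6, -3.7]
gripper_width: 0.0576
finger_force: 30.0
```

Request:
drive_tool --motion '[[[0,0,-0.035],[0,0,0],0.3],[[-0.0232,0.0288,0],[0,0,0],0.3],[[-0.0232,0.0288,0],[0,0,0],0.3],[[-0.0232,0.0288,0],[0,0,0],0.3],[[-0.0232,0.0288,0],[0,0,0],0.3]]'

```text
time: 24.82
eef_pos: [0.4379, 0.2423, 0.4597]
tcp_rot: [0.908, 0.419, 0.0, -0.0]
force: [1.3, 0.2, -2.6]
gripper_width: 0.0575
finger_force: 30.0
```

Request:
drive_tool --motion '[[[-0.0232,0.0288,0],[0,0,0],0.3],[[-0.0232,0.0288,0],[0,0,0],0.3],[[-0.0232,0.0288,0],[0,0,0],0.3],[[-0.0232,0.0288,0],[0,0,0],0.3],[[-0.0232,0.0288,0],[0,0,0],0.3]]'

```text
time: 25.23
eef_pos: [0.4719, 0.0604, 0.4597]
tcp_rot: [0.908, 0.419, 0.0, -0.0]
force: [0.7, 1.3, -2.1]
gripper_width: 0.0574
finger_force: 30.0
```

Request:
drive_tool --motion '[[[-0.0232,0.0288,0],[0,0,0],0.3],[[-0.0232,0.0288,0],[0,0,0],0.3],[[-0.0232,0.0288,0],[0,0,0],0.3],[[-0.0232,0.0288,0],[0,0,0],0.3],[[-0.0232,0.0288,0],[0,0,0],0.3]]'

```text
time: 25.65
eef_pos: [0.5061, -0.1212, 0.4598]
tcp_rot: [0.908, 0.419, 0.0, 0.0]
force: [-0.1, 0.8, -2.2]
gripper_width: 0.0575
finger_force: 30.0
```

Request:
drive_tool --motion '[[[-0.0232,0.0288,0],[0,0,0],0.3],[[-0.0232,0.0288,0],[0,0,0],0.3],[[-0.0232,0.0288,0],[0,0,0.5],0.3],[[0,0,0],[0,0,0],0.3],[[0,0,0],[0,0,0],0.3]]'

```text
time: 26.07
eef_pos: [0.5264, -0.2303, 0.4592]
tcp_rot: [0.911, 0.413, -0.0, 0.0]
force: [-0.5, 0.5, -3.2]
gripper_width: 0.0576
finger_force: 30.0
```

```bash
python3 go.py .527 -.2286 .155 -40
python3 - <<'E'
from h import *
s=arm.read_state(); g=s["eef_pos"][:2]*1000
for n in("top","scene"):
    im,D=arm.get_image(n); P=cloud(n,D); hsv=cv2.cvtColor(im,cv2.COLOR_BGR2HSV)
    m=(P[...,2]>.285)&(P[...,2]<.305)&(np.hypot(P[...,0]*1000-g[0],P[...,1]*1000-g[1])<45)&(hsv[...,0]>12)&(hsv[...,0]<32)&(hsv[...,1]>90)
    q=(P[m][:,:2]*1000).astype(np.float32); print(n,len(q),cv2.minEnclosingCircle(q) if len(q) else "", g.round(1))
E
```

```text
t 26.1 grasp [ 0.5263 -0.2304  0.2792] phi -41.2 F [-0.5  0.5 -3.2] w 0.0576 ff 30.0
turn [-0.01  0.06 -1.21] shift after turn mm [  1.6  -0.6 124.2] shift before turn [  1.8  -0.6 124.2]
top 112 ((533.305908203125, -224.013427734375), 26.15846824645996) [ 526.4 -230.3]
scene 229 ((532.2470703125, -227.94334411621094), 41.63179016113281) [ 526.4 -230.3]
```

Request:
drive_tool --motion '[[[0.0017,-0.0006,0.02],[0,0,-1.2],0.3],[[0,0,0.03],[0,0,0],0.3],[[0,0,0.03],[0,0,0],0.3],[[0,0,0.005],[0,0,0],0.3],[[0,0,0],[0,0,0],0.3]]'

```text
time: 26.58
eef_pos: [0.5275, -0.2255, 0.3735]
tcp_rot: [0.905, 0.425, -0.001, -0.001]
force: [0.3, -0.0, -1.9]
gripper_width: 0.0578
finger_force: 30.0
```

Request:
drive_tool --motion '[[[0,0,0],[0,0,0],0.3],[[0,0,0.003],[0,0,0],0.3],[[0,0,0.003],[0,0,0],0.3],[[0,0,0.003],[0,0,0],0.3],[[0,0,0.001],[0,0,0],0.3]]'

```text
time: 27.0
eef_pos: [0.5276, -0.2266, 0.3644]
tcp_rot: [0.906, 0.424, 0.0, 0.0]
force: [-0.0, 0.6, -2.3]
gripper_width: 0.0579
finger_force: 30.0
```

```bash
python3 go.py .527 -.2286 .155 -40
python3 - <<'E'
from h import *
for n in("top","scene"):
    im,D=arm.get_image(n); r=(slice(100,244),slice(310,502)) if n=="top" else (slice(120,264),slice(70,262))
    cv2.imwrite(f"pics/p5{n}.png",cv2.resize(im[r],(480,360),interpolation=cv2.INTER_CUBIC))
cv2.imwrite("pics/p5.png",np.hstack([cv2.resize(cv2.imread(f"pics/p5{n}.png"),(400,300)) for n in("top","scene")]))
E
```

```text
t 27.0 grasp [ 0.5276 -0.2266  0.1844] phi -39.8 F [-0.   0.6 -2.3] w 0.0579 ff 30.0
turn [ 0.02 -0.01  0.2 ] shift after turn mm [-1.9  0.8 29.4] shift before turn [-1.9  0.8 29.4]
```

View pics/p5.png

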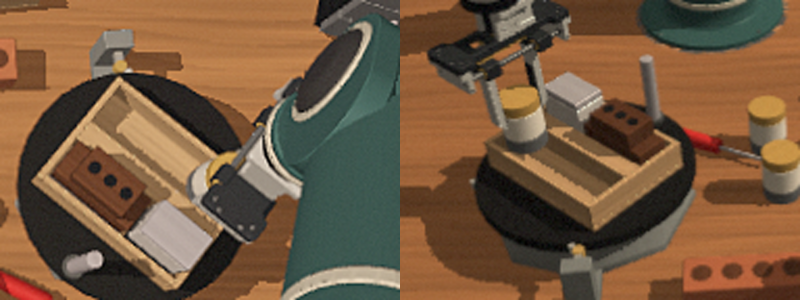

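Request:
drive_tool --motion '[[[-0.0018,0.0008,0],[0,0,0],0.3],[[0,0,0],[0,0,0],0.3],[[0,0,0.003],[0,0,0],0.3],[[0,0,0.003],[0,0,0],0.3],[[0,0,0.003],[0,0,0],0.3]]'

```text
time: 27.52
eef_pos: [0.527, -0.2285, 0.355]
tcp_rot: [0.906, 0.424, -0.0, -0.0]
force: [-0.3, -0.7, -3.8]
gripper_width: 0.0574
finger_force: 30.0
```

Request:
drive_tool --motion '[[[0,0,0.003],[0,0,0],0.3],[[0,0,0.003],[0,0,0],0.3],[[0,0,0],[0,0,0],0.3],[[0,0,0],[0,0,0],0.3],[[0,0,0],[0,0,0],0.3]]'

```text
time: 27.93
eef_pos: [0.5271, -0.2286, 0.3495]
tcp_rot: [0.906, 0.424, 0.0, 0.0]
force: [-0.4, -0.3, -3.2]
gripper_width: 0.0578
finger_force: 30.0
```

```bash
python3 go.py .527 -.2286 .150 -40
```

```text
t 27.9 grasp [ 0.5271 -0.2286  0.1695] phi -39.8 F [-0.4 -0.3 -3.2] w 0.0578 ff 30.0
turn [0.01 0.   0.19] shift after turn mm [-0.  -0.1 19.5] shift before turn [-0.  -0.1 19.5]
```

Request:
drive_tool --motion '[[[0,0,0.007],[0,0,0],0.3],[[0,0,0.006],[0,0,0],0.3],[[0,0,0.004],[0,0,0],0.3],[[0,0,0.002],[0,0,0],0.3],[[0,0,0.0008],[0,0,0],0.3]]'

```text
time: 28.35
eef_pos: [0.5272, -0.2284, 0.3296]
tcp_rot: [0.906, 0.424, 0.0, -0.0]
force: [-2.7, 5.1, 13.6]
gripper_width: 0.0576
finger_force: 30.0
```

Request:
drive_tool --motion '[[[0,0,0],[0,0,0],0.3],[[0,0,0],[0,0,0],0.3],[[0,0,0],[0,0,0],0.82],[[0,0,0],[0,0,0],0.82],[[0,0,0],[0,0,0],0.82]]'

```text
time: 28.77
eef_pos: [0.527, -0.2287, 0.3296]
tcp_rot: [0.906, 0.424, 0.0, 0.0]
force: [-0.5, -0.6, -0.2]
gripper_width: 0.074
finger_force: 0.0
```

Request:
drive_tool --motion '[[[0,0,0],[0,0,0],0.82],[[0,0,-0.03],[0,0,0],0.82],[[0,0,-0.03],[0,0,0],0.82],[[0,0,-0.03],[0,0,0],1],[[0,0,0],[0,0,0],1]]'

```text
time: 29.18
eef_pos: [0.5276, -0.2294, 0.4249]
tcp_rot: [0.906, 0.424, 0.003, 0.002]
force: [-0.2, -0.0, 0.6]
gripper_width: 0.0871
finger_force: 0.0
```

```bash
python3 go.py .4113 .1083 .25 -40
```

```text
t 29.2 grasp [ 0.5288 -0.2298  0.2449] phi -39.8 F [-0.2 -0.   0.6] w 0.0871 ff 0.0
turn [ 0.37 -0.16  0.16] shift after turn mm [ 184.  -306.2   -5.1] shift before turn [ 184.9 -305.6   -6.6]
```

Request:
drive_tool --motion '[[[0.0184,-0.0306,-0.0006],[0,0,0],1],[[0.0184,-0.0306,-0.0006],[0,0,0],1],[[0.0184,-0.0306,-0.0006],[0,0,0],1],[[0.0184,-0.0306,-0.0006],[0,0,0],1],[[0.0184,-0.0306,-0.0006],[0,0,0],1]]'

```text
time: 29.6
eef_pos: [0.4675, -0.0586, 0.4225]
tcp_rot: [0.906, 0.424, 0.0, 0.0]
force: [-0.0, -0.3, 0.5]
gripper_width: 0.094
finger_force: 0.0
```

Request:
drive_tool --motion '[[[0.0184,-0.0306,0],[0,0,0],1],[[0.0184,-0.0306,0],[0,0,0],1],[[0.0184,-0.0306,0],[0,0,0],1],[[0.0184,-0.0306,0],[0,0,0],1],[[0.0184,-0.0306,0],[0,0,0],1]]'

```text
time: 30.02
eef_pos: [0.4088, 0.1101, 0.4227]
tcp_rot: [0.906, 0.424, 0.0, -0.0]
force: [1.3, 0.5, 0.8]
gripper_width: 0.0941
finger_force: 0.0
```

```bash
python3 obs.py; python3 chk.py; python3 go.py .4113 .1083 .065 -40
```

```text
t 30.0 grasp [0.4089 0.1101 0.2427] phi -39.8 F [1.3 0.5 0.8] w 0.0941 ff 0.0
top [230. 225.] bgr [162. 151. 235.] z 0.082 [439.  243.5] [48.7 74.4] 41.2
top post 19 [ 0.4346 -0.0675  0.1897] ((435.2320556640625, -67.90922546386719), (18.02219009399414, 5.765788555145264), 21.80359649658203)
scene [245. 172.] bgr [ 69. 143. 194.] z 0.081 [411.1 107.4] [55.2 56.7] 88.6
scene [287. 176.] bgr [129.5 121.  225. ] z 0.082 [439.5 240.6] [51.5 76.5] 40.1
scene [252. 194.] bgr [ 70. 143. 194.] z 0.082 [521.5 126.8] [55.5 51.1] 22.1
scene post 62 [ 0.4326 -0.0629  0.1894] ((432.1517028808594, -62.965240478515625), (22.066242218017578, 15.142383575439453), 7.096460819244385)
top x ext [-107.   111.9] y low [-77.1] y hist -14..26 [16 19 17 41 55 70 58 66 55 66 64 44 37 30 22 19 15  9  9  6]
  in crate [362. 187.] [ 45.  71. 118.] z 0.1636 [529.9 -90.1] [77.6 49.7] 49.3
  in crate [416. 187.] [ 90. 168. 210.] z 0.1655 [ 527.7 -226.3] [55.4 51.4] 89.3
  in crate [394. 212.] [115. 120. 132.] z 0.1655 [ 464.6 -168.9] [74.5 50.5] 48.4
scene x ext [-105.5  113.9] y low [-79.2] y hist -14..26 [ 2  4 32 48 42 26 32 27 30 32 24 41 27 35 31 27 25 19 51 89]
  in crate [152. 164.] [ 85.  93. 103.] z 0.1643 [ 465.9 -169.3] [76.7 51. ] 49.1
  in crate [176. 177.] [30. 50. 85.] z 0.1627 [530.9 -92.2] [79.3 51.1] 52.5
  in crate [128. 177.] [ 69. 143. 194.] z 0.1646 [ 528.  -228.1] [57.  53.6] 13.3
t 30.1 grasp [0.4083 0.113  0.2425] phi -39.5 F [ 1.9 -0.2  0.4] w 0.0937 ff 0.0
turn [-0.03 -0.04  0.55] shift after turn mm [ -1.5   5.3 177.5] shift before turn [ -1.7   5.3 177.5]
```

Request:
drive_tool --motion '[[[0.0005,0.002,0.035],[0,0,0],1],[[0,0,0.035],[0,0,0],1],[[0,0,0.035],[0,0,0],1],[[0,0,0.035],[0,0,0],1],[[0,0,0.0365],[0,0,0],1]]'

```text
time: 30.53
eef_pos: [0.4117, 0.1073, 0.2449]
tcp_rot: [0.906, 0.424, 0.001, 0.0]
force: [0.9, 0.9, -1.1]
gripper_width: 0.0939
finger_force: 0.0
```

Request:
drive_tool --motion '[[[0,0,0],[0,0,0],0.3],[[0,0,0],[0,0,0],0.3],[[0,0,0],[0,0,0],0.3],[[0,0,0],[0,0,0],0.3],[[0,0,0],[0,0,0],0.3]]'

```text
time: 30.95
eef_pos: [0.4122, 0.1079, 0.2479]
tcp_rot: [0.906, 0.424, 0.002, -0.0]
force: [-0.7, 0.6, -0.8]
gripper_width: 0.0639
finger_force: 0.0
```

Request:
drive_tool --motion '[[[0,0,0],[0,0,0],0.3],[[0,0,0],[0,0,0],0.3],[[0,0,0],[0,0,0],0.3],[[0,0,0],[0,0,0],0.3],[[0,0,0],[0,0,0],0.3]]'

```text
time: 31.37
eef_pos: [0.4121, 0.108, 0.2475]
tcp_rot: [0.906, 0.424, 0.001, -0.0]
force: [-4.1, 0.1, 18.5]
gripper_width: 0.0577
finger_force: 30.0
```

```bash
python3 go.py .5707 -.1765 .28 -40
```

```text
t 31.4 grasp [0.4124 0.1082 0.0675] phi -39.8 F [-4.1  0.1 18.5] w 0.0577 ff 30.0
turn [ 0.04 -0.13  0.2 ] shift after turn mm [-116.   304.4 -212.5] shift before turn [-116.6  304.1 -212.6]
```

Request:
drive_tool --motion '[[[0,0,-0.036],[0,0,0],0.3],[[0,0,-0.036],[0,0,0],0.3],[[0,0,-0.036],[0,0,0],0.3],[[0,0,-0.036],[0,0,0],0.3],[[0,0,-0.036],[0,0,0],0.3]]'

```text
time: 31.78
eef_pos: [0.411, 0.1073, 0.4286]
tcp_rot: [0.906, 0.424, 0.001, 0.0]
force: [0.7, 0.7, -1.5]
gripper_width: 0.0577
finger_force: 30.0
```

Request:
drive_tool --motion '[[[0,0,-0.036],[0,0,0],0.3],[[-0.0129,0.0338,0],[0,0,0],0.3],[[-0.0129,0.0338,0],[0,0,0],0.3],[[-0.0129,0.0338,0],[0,0,0],0.3],[[-0.0129,0.0338,0],[0,0,0],0.3]]'

```text
time: 32.2
eef_pos: [0.4825, -0.0201, 0.4631]
tcp_rot: [0.905, 0.424, 0.001, 0.0]
force: [-0.2, 0.5, -1.2]
gripper_width: 0.0573
finger_force: 30.0
```

Request:
drive_tool --motion '[[[-0.0129,0.0338,0],[0,0,0],0.3],[[-0.0129,0.0338,0],[0,0,0],0.3],[[-0.0129,0.0338,0],[0,0,0],0.3],[[-0.0129,0.0338,0],[0,0,0],0.3],[[-0.0129,0.0338,0],[0,0,0],0.3]]'

```text
time: 32.62
eef_pos: [0.5713, -0.1777, 0.4627]
tcp_rot: [0.905, 0.424, 0.0, 0.0]
force: [0.7, 0.9, -1.3]
gripper_width: 0.0576
finger_force: 30.0
```

Request:
drive_tool --motion '[[[0,0,0.03],[0,0,0],0.3],[[0,0,0.03],[0,0,0],0.3],[[0,0,0.025],[0,0,0],0.3],[[0,0,0],[0,0,0],0.3],[[0,0,0],[0,0,0],0.3]]'

```text
time: 33.03
eef_pos: [0.5708, -0.1761, 0.3774]
tcp_rot: [0.906, 0.424, -0.001, -0.0]
force: [0.6, -0.5, -0.3]
gripper_width: 0.0576
finger_force: 30.0
```

Request:
drive_tool --motion '[[[0,0,0],[0,0,0],0.3],[[0,0,0],[0,0,0],0.3],[[0,0,0],[0,0,0],0.3],[[0,0,0],[0,0,0],0.3],[[0,0,0],[0,0,0],0.3]]'

```text
time: 33.45
eef_pos: [0.5711, -0.1761, 0.3778]
tcp_rot: [0.906, 0.424, 0.0, 0.0]
force: [0.1, 0.3, -1.8]
gripper_width: 0.058
finger_force: 30.0
```

```bash
python3 go.py .5707 -.1765 .170 -40
```

```text
t 33.5 grasp [ 0.5712 -0.1761  0.1978] phi -39.8 F [ 0.1  0.3 -1.8] w 0.0580 ff 30.0
turn [ 0.05 -0.03  0.2 ] shift after turn mm [-0.5 -0.  27.8] shift before turn [-0.5 -0.  27.8]
```

Request:
drive_tool --motion '[[[-0.0005,0,0.006],[0,0,0],0.3],[[0,0,0.006],[0,0,0],0.3],[[0,0,0.006],[0,0,0],0.3],[[0,0,0.006],[0,0,0],0.3],[[0,0,0],[0,0,0],0.3]]'

```text
time: 33.87
eef_pos: [0.5704, -0.1764, 0.3514]
tcp_rot: [0.906, 0.424, -0.001, -0.001]
force: [0.1, 0.1, -1.4]
gripper_width: 0.0578
finger_force: 30.0
```

```bash
python3 go.py .5707 -.1765 .1515 -40
```

```text
t 33.9 grasp [ 0.57   -0.1763  0.1714] phi -39.8 F [ 0.1  0.1 -1.4] w 0.0578 ff 30.0
turn [-0.1   0.07  0.19] shift after turn mm [ 0.1  0.3 19.9] shift before turn [ 0.1  0.4 19.9]
```

Request:
drive_tool --motion '[[[0,0,0.008],[0,0,0],0.3],[[0,0,0.007],[0,0,0],0.3],[[0,0,0.004],[0,0,0],0.3],[[0,0,0.002],[0,0,0],0.3],[[0,0,0.001],[0,0,0],0.3]]'

```text
time: 34.28
eef_pos: [0.5705, -0.1766, 0.3315]
tcp_rot: [0.906, 0.424, -0.0, -0.0]
force: [-11.8, 4.3, 26.1]
gripper_width: 0.0577
finger_force: 30.0
```

Request:
drive_tool --motion '[[[0,0,0],[0,0,0],0.3],[[0,0,0],[0,0,0],0.3],[[0,0,0],[0,0,0],0.82],[[0,0,0],[0,0,0],0.82],[[0,0,0],[0,0,0],0.82]]'

```text
time: 34.7
eef_pos: [0.5708, -0.1766, 0.3311]
tcp_rot: [0.906, 0.424, 0.0, 0.0]
force: [0.6, 0.6, 1.1]
gripper_width: 0.0742
finger_force: 0.0
```

Request:
drive_tool --motion '[[[0,0,0],[0,0,0],0.82],[[0,0,-0.03],[0,0,0],0.82],[[0,0,-0.03],[0,0,0],0.82],[[0,0,-0.03],[0,0,0],1],[[0,0,0],[0,0,0],1]]'

```text
time: 35.12
eef_pos: [0.5713, -0.1773, 0.4265]
tcp_rot: [0.906, 0.424, 0.003, 0.002]
force: [0.9, 0.0, 1.1]
gripper_width: 0.087
finger_force: 0.0
```

```bash
python3 go.py .5205 .1292 .25 -40
```

```text
t 35.1 grasp [ 0.5726 -0.1776  0.2465] phi -39.8 F [0.9 0.  1.1] w 0.0870 ff 0.0
turn [ 0.35 -0.2   0.17] shift after turn mm [ 202.1 -236.    -3.5] shift before turn [ 202.8 -235.3   -4.3]
```

Request:
drive_tool --motion '[[[0.0224,-0.0262,0],[0,0,0],1],[[0.0224,-0.0262,0],[0,0,0],1],[[0.0224,-0.0262,0],[0,0,0],1],[[0.0224,-0.0262,0],[0,0,0],1],[[0.0224,-0.0262,0],[0,0,0],1]]'

```text
time: 35.53
eef_pos: [0.5412, -0.0051, 0.421]
tcp_rot: [0.906, 0.424, 0.0, 0.0]
force: [1.9, -0.1, -0.2]
gripper_width: 0.0939
finger_force: 0.0
```

Request:
drive_tool --motion '[[[0.0224,-0.0262,0],[0,0,0],1],[[0.0224,-0.0262,0],[0,0,0],1],[[0.0224,-0.0262,0],[0,0,0],1],[[0.0224,-0.0262,0],[0,0,0],1],[[0,0,0],[0,0,0],1]]'

```text
time: 35.95
eef_pos: [0.5173, 0.1358, 0.4207]
tcp_rot: [0.904, 0.428, 0.0, -0.001]
force: [-0.2, 1.4, -0.3]
gripper_width: 0.0942
finger_force: 0.0
```

Request:
drive_tool --motion '[[[0,0,0.02],[0,0,0],1],[[0,0,0],[0,0,0],1],[[0,0,0],[0,0,0],1],[[0,0,0],[0,0,0],1],[[0,0,0],[0,0,0],1]]'

```text
time: 36.37
eef_pos: [0.5189, 0.1289, 0.4018]
tcp_rot: [0.906, 0.424, 0.0, 0.0]
force: [0.2, 0.2, -0.6]
gripper_width: 0.0937
finger_force: 0.0
```

```bash
python3 obs.py; python3 chk.py; python3 go.py .5205 .1292 .066 -40
```

```text
t 36.4 grasp [0.5191 0.1289 0.2218] phi -39.9 F [ 0.2  0.2 -0.6] w 0.0937 ff 0.0
top [230. 225.] bgr [165. 153. 238.] z 0.082 [439.4 243.9] [49.1 74.4] 40.4
top post 57 [ 0.4326 -0.0625  0.1897] ((433.01568603515625, -62.006675720214844), (18.362064361572266, 17.948200225830078), 70.62820434570312)
scene [287. 176.] bgr [132. 123. 227.] z 0.082 [439.4 241.1] [50.3 75.1] 43.0
scene [252. 194.] bgr [ 71. 145. 197.] z 0.081 [520.  127.8] [54.7 57.5] 88.8
scene post 61 [ 0.4334 -0.0632  0.1891] ((434.129638671875, -62.89006805419922), (18.67226219177246, 15.162656784057617), 7.507062911987305)
top x ext [-106.9  111.9] y low [-77.] y hist -14..26 [18 32 34 41 51 66 62 65 51 70 63 45 45 26 17 21 11 12 12  4]
  in crate [395. 171.] [ 90. 168. 211.] z 0.1652 [ 569.7 -177.3] [54.8 56.5] 42.2
  in crate [362. 187.] [30. 45. 76.] z 0.1636 [529.2 -89.9] [78.1 48.8] 51.1
  in crate [416. 187.] [ 58. 112. 148.] z 0.1655 [ 528.  -227.2] [55.1 51.3] 86.3
  in crate [394. 212.] [118. 124. 137.] z 0.1656 [ 465.4 -168.8] [74.5 50.5] 48.8
scene x ext [-105.4  113.5] y low [-79.3] y hist -14..26 [ 1  4  9 34 29 21 19 17 27 19 22 22 29 26 22 27 23 21 43 84]
  in crate [152. 164.] [ 86.  93. 102.] z 0.1645 [ 465.4 -169.7] [78.3 50.3] 51.9
  in crate [175. 177.] [19. 30. 51.] z 0.1629 [530.9 -91.8] [81.7 53.6] 51.4
  in crate [136. 182.] [ 45.  89. 120.] z 0.1645 [ 549.5 -204.4] [123.3  56.5] 48.3
t 36.5 grasp [0.5189 0.1291 0.2217] phi -39.8 F [-0.5 -0.2 -1. ] w 0.0942 ff 0.0
turn [ 0.02 -0.04  0.16] shift after turn mm [  1.2   1.2 155.7] shift before turn [  1.1   1.1 155.7]
```

Request:
drive_tool --motion '[[[0.0011,0.0011,0.03],[0,0,0],1],[[0,0,0.032],[0,0,0],1],[[0,0,0.032],[0,0,0],1],[[0,0,0.032],[0,0,0],1],[[0,0,0.03],[0,0,0],1]]'

```text
time: 36.88
eef_pos: [0.5201, 0.1293, 0.2439]
tcp_rot: [0.906, 0.424, 0.0, 0.0]
force: [0.4, 0.3, -0.3]
gripper_width: 0.0941
finger_force: 0.0
```

Request:
drive_tool --motion '[[[0,0,0],[0,0,0],0.3],[[0,0,0],[0,0,0],0.3],[[0,0,0],[0,0,0],0.3],[[0,0,0],[0,0,0],0.3],[[0,0,0],[0,0,0],0.3]]'

```text
time: 37.3
eef_pos: [0.5207, 0.1296, 0.2468]
tcp_rot: [0.906, 0.424, 0.001, 0.0]
force: [0.5, -0.0, -0.2]
gripper_width: 0.064
finger_force: 0.0
```

Request:
drive_tool --motion '[[[0,0,0],[0,0,0],0.3],[[0,0,0],[0,0,0],0.3],[[0,0,0],[0,0,0],0.3],[[0,0,0],[0,0,0],0.3],[[0,0,0],[0,0,0],0.3]]'

```text
time: 37.72
eef_pos: [0.5205, 0.1297, 0.2463]
tcp_rot: [0.906, 0.424, 0.001, -0.0]
force: [-3.8, 0.7, 12.9]
gripper_width: 0.0575
finger_force: 30.0
```

```bash
python3 go.py .6144 -.1244 .28 -40
```

```text
t 37.7 grasp [0.5207 0.1299 0.0663] phi -39.8 F [-3.8  0.7 12.9] w 0.0575 ff 30.0
turn [ 0.02 -0.09  0.2 ] shift after turn mm [-134.3  235.3 -213.7] shift before turn [-134.8  234.9 -213.8]
```

Request:
drive_tool --motion '[[[0,0,-0.0356],[0,0,0],0.3],[[0,0,-0.0356],[0,0,0],0.3],[[0,0,-0.0356],[0,0,0],0.3],[[0,0,-0.0356],[0,0,0],0.3],[[0,0,-0.0356],[0,0,0],0.3]]'

```text
time: 38.13
eef_pos: [0.5197, 0.1291, 0.4253]
tcp_rot: [0.906, 0.424, 0.0, 0.0]
force: [0.8, 0.5, -3.4]
gripper_width: 0.0577
finger_force: 30.0
```

Request:
drive_tool --motion '[[[0,0,-0.0356],[0,0,0],0.3],[[-0.0168,0.0294,0],[0,0,0],0.3],[[-0.0168,0.0294,0],[0,0,0],0.3],[[-0.0168,0.0294,0],[0,0,0],0.3],[[-0.0168,0.0294,0],[0,0,0],0.3]]'

```text
time: 38.55
eef_pos: [0.5674, 0.0011, 0.4593]
tcp_rot: [0.905, 0.424, 0.0, -0.0]
force: [1.1, -0.1, -3.2]
gripper_width: 0.0575
finger_force: 30.0
```

Request:
drive_tool --motion '[[[-0.0168,0.0294,0],[0,0,0],0.3],[[-0.0168,0.0294,0],[0,0,0],0.3],[[-0.0168,0.0294,0],[0,0,0],0.3],[[-0.0168,0.0294,0],[0,0,0],0.3],[[0,0,0],[0,0,0],0.3]]'

```text
time: 38.97
eef_pos: [0.6148, -0.1308, 0.4589]
tcp_rot: [0.907, 0.421, -0.001, 0.001]
force: [0.8, -0.8, -3.4]
gripper_width: 0.0578
finger_force: 30.0
```

Request:
drive_tool --motion '[[[0,0,0.03],[0,0,0],0.3],[[0,0,0.03],[0,0,0],0.3],[[0,0,0.025],[0,0,0],0.3],[[0,0,0],[0,0,0],0.3],[[0,0,0],[0,0,0],0.3]]'

```text
time: 39.38
eef_pos: [0.6147, -0.1243, 0.3738]
tcp_rot: [0.906, 0.424, -0.001, -0.0]
force: [0.7, -0.5, -2.5]
gripper_width: 0.0575
finger_force: 30.0
```

Request:
drive_tool --motion '[[[0,0,0],[0,0,0],0.3],[[0,0,0],[0,0,0],0.3],[[0,0,0],[0,0,0],0.3],[[0,0,0],[0,0,0],0.3],[[0,0,0],[0,0,0],0.3]]'

```text
time: 39.8
eef_pos: [0.6148, -0.1244, 0.3744]
tcp_rot: [0.906, 0.424, 0.0, 0.0]
force: [0.4, -0.4, -3.1]
gripper_width: 0.0576
finger_force: 30.0
```

```bash
python3 go.py .6144 -.1244 .1503 -40
```

```text
t 39.8 grasp [ 0.615  -0.1244  0.1944] phi -39.8 F [ 0.4 -0.4 -3.1] w 0.0576 ff 30.0
turn [ 0.04 -0.03  0.19] shift after turn mm [-0.3 -0.3 44.1] shift before turn [-0.3 -0.4 44.1]
```

Request:
drive_tool --motion '[[[-0.0003,-0.0003,0.006],[0,0,0],0.3],[[0,0,0.006],[0,0,0],0.3],[[0,0,0.006],[0,0,0],0.3],[[0,0,0.004],[0,0,0],0.3],[[0,0,0],[0,0,0],0.3]]'

```text
time: 40.22
eef_pos: [0.6141, -0.1243, 0.3503]
tcp_rot: [0.906, 0.424, -0.001, -0.0]
force: [0.5, -0.9, -2.4]
gripper_width: 0.0574
finger_force: 30.0
```

```bash
python3 go.py .6144 -.1244 .1503 -40
```

```text
t 40.2 grasp [ 0.6138 -0.1243  0.1703] phi -39.8 F [ 0.5 -0.9 -2.4] w 0.0574 ff 30.0
turn [-0.08  0.07  0.19] shift after turn mm [ 0.1  0.2 20. ] shift before turn [ 0.1  0.3 20. ]
```

Request:
drive_tool --motion '[[[0,0,0.008],[0,0,0],0.3],[[0,0,0.007],[0,0,0],0.3],[[0,0,0.004],[0,0,0],0.3],[[0,0,0.002],[0,0,0],0.3],[[0,0,0.0006],[0,0,0],0.3]]'

```text
time: 40.63
eef_pos: [0.6143, -0.1248, 0.3303]
tcp_rot: [0.906, 0.424, -0.0, 0.0]
force: [-7.7, -0.5, 12.4]
gripper_width: 0.0579
finger_force: 30.0
```

Request:
drive_tool --motion '[[[0,0,0],[0,0,0],0.3],[[0,0,0],[0,0,0],0.3],[[0,0,0],[0,0,0],0.82],[[0,0,0],[0,0,0],0.82],[[0,0,0],[0,0,0],0.82]]'

```text
time: 41.05
eef_pos: [0.6145, -0.1243, 0.3301]
tcp_rot: [0.906, 0.424, 0.0, 0.0]
force: [0.4, 0.2, 0.1]
gripper_width: 0.0743
finger_force: 0.0
```

Request:
drive_tool --motion '[[[0,0,0],[0,0,0],0.82],[[0,0,-0.03],[0,0,0],0.82],[[0,0,-0.03],[0,0,0],0.82],[[0,0,-0.03],[0,0,0],1],[[0,0,-0.03],[0,0,0],1]]'

```text
time: 41.47
eef_pos: [0.6142, -0.1244, 0.4515]
tcp_rot: [0.906, 0.424, -0.0, 0.0]
force: [0.2, 0.1, -1.5]
gripper_width: 0.0872
finger_force: 0.0
```

```bash
python3 go.py .4335 -.0605 .275 -130
```

```text
t 41.5 grasp [ 0.6142 -0.1244  0.2715] phi -39.8 F [ 0.2  0.1 -1.5] w 0.0872 ff 0.0
turn [1.000e-02 1.000e-02 9.018e+01] shift after turn mm [-179.5   67.2   -3.5] shift before turn [ -66.6 -179.7   -3.5]
```

Request:
drive_tool --motion '[[[-0.0111,-0.03,0],[0,0,0],1],[[-0.0111,-0.03,0],[0,0,0],1],[[-0.0111,-0.03,0],[0,0,0],1],[[-0.0111,-0.03,0],[0,0,0],1],[[-0.0111,-0.03,0],[0,0,0],1]]'

```text
time: 41.88
eef_pos: [0.4622, -0.0706, 0.4498]
tcp_rot: [0.906, 0.424, 0.0, 0.0]
force: [0.3, 0.4, 0.5]
gripper_width: 0.0942
finger_force: 0.0
```

Request:
drive_tool --motion '[[[-0.0111,-0.03,0],[0,0,0],1],[[0,0,0],[0,0,7],1],[[0,0,0],[0,0,7],1],[[0,0,0],[0,0,7],1],[[0,0,0],[0,0,7],1]]'

```text
time: 42.3
eef_pos: [0.4333, -0.0603, 0.4503]
tcp_rot: [0.982, 0.19, 0.0, -0.0]
force: [0.2, 1.1, -0.7]
gripper_width: 0.0939
finger_force: 0.0
```

Request:
drive_tool --motion '[[[0,0,0],[0,0,7],1],[[0,0,0],[0,0,7],1],[[0,0,0],[0,0,7],1],[[0,0,0],[0,0,7],1],[[0,0,0],[0,0,7],1]]'

```text
time: 42.72
eef_pos: [0.4334, -0.0604, 0.4502]
tcp_rot: [0.993, -0.115, 0.0, -0.0]
force: [-0.6, 0.1, 0.4]
gripper_width: 0.0938
finger_force: 0.0
```

Request:
drive_tool --motion '[[[0,0,0],[0,0,7],0.6],[[0,0,0],[0,0,7],0.6],[[0,0,0],[0,0,7],0.6],[[0,0,0],[0,0,6],0.6],[[0,0,0],[0,0,0],0.6]]'

```text
time: 43.13
eef_pos: [0.4334, -0.0604, 0.4502]
tcp_rot: [0.939, -0.343, 0.0, -0.0]
force: [-0.5, -0.6, 0.1]
gripper_width: 0.0639
finger_force: 0.0
```

```bash
python3 obs.py; python3 chk.py | grep crate; python3 go.py .4335 -.0605 .172 -130; python3 -c "
import cv2,numpy as np
a=cv2.resize(cv2.imread('last_top.png')[100:244,310:502],(400,300)); b=cv2.resize(cv2.imread('last_scene.png')[120:264,70:262],(400,300)); cv2.imwrite('pics/p6.png',np.hstack([a,b]))"
```

```text
t 43.1 grasp [ 0.4335 -0.0604  0.2702] phi -130.1 F [-0.5 -0.6  0.1] w 0.0639 ff 0.0
top [230. 225.] bgr [157. 146. 229.] z 0.082 [439.4 243.5] [49.  73.7] 40.4
top post 74 [ 0.4333 -0.0611  0.1899] ((433.340087890625, -61.435829162597656), (17.19000244140625, 17.722028732299805), 18.377267837524414)
scene [287. 176.] bgr [128. 120. 223.] z 0.082 [440.5 241.2] [53.7 77.1] 42.1
scene post 60 [ 0.4342 -0.0631  0.1896] ((434.3766174316406, -62.920684814453125), (14.879189491271973, 16.79401397705078), 69.34492492675781)
  in crate [375. 154.] [ 86. 162. 204.] z 0.1653 [ 613.2 -126.1] [56.2 56.1] 0.9
  in crate [367. 181.] [ 44.  66. 112.] z 0.1638 [545.  -97.4] [63.5 14.4] 49.1
  in crate [152. 164.] [119. 132. 149.] z 0.1646 [ 465.9 -169.6] [76.3 50.4] 48.6
  in crate [175. 177.] [30. 49. 84.] z 0.163 [531.2 -91.5] [77.7 51.5] 49.5
  in crate [144. 187.] [ 69. 142. 193.] z 0.1646 [ 570.6 -177.4] [190.9  58.5] 48.9
t 43.2 grasp [ 0.4335 -0.0603  0.2701] phi -129.6 F [-0.4 -0.4 -0.1] w 0.0577 ff 0.0
turn [-0.01 -0.01  0.41] shift after turn mm [ 0.2  0.1 98.1] shift before turn [ 0.2  0.1 98.1]
```

View pics/p6.png

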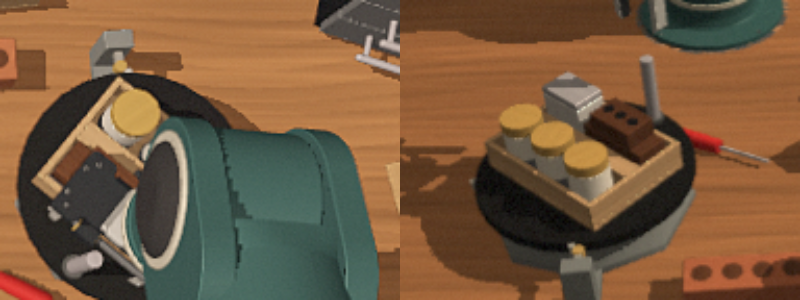

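All five stand in the crate. The right half of the picture shows three jars in the far lane and the tin and block in the post-side lane. Next I pinch the post to turn to RUN.

Request:
drive_tool --motion '[[[0,0,0.025],[0,0,0.4],0.6],[[0,0,0.025],[0,0,0],0.6],[[0,0,0.025],[0,0,0],0.6],[[0,0,0.023],[0,0,0],0.6],[[0,0,0],[0,0,0],0]]'

```text
time: 43.65
eef_pos: [0.4325, -0.0601, 0.349]
tcp_rot: [0.94, -0.342, -0.002, 0.001]
force: [-1.0, 0.2, -0.8]
gripper_width: 0.0524
finger_force: 0.0
```

Request:
drive_tool --motion '[[[0,0,0],[0,0,0],0],[[0,0,0],[0,0,0],0],[[0,0,0],[0,0,0],0],[[0,0,0],[0,0,0],0],[[0,0,0],[0,0,0],0]]'

```text
time: 44.07
eef_pos: [0.4332, -0.061, 0.3528]
tcp_rot: [0.939, -0.344, 0.0, 0.0]
force: [-20.5, -24.1, 25.9]
gripper_width: 0.0199
finger_force: 16.2
```

Request:
drive_tool --motion '[[[0,0,0],[0,0,0],0],[[0,0,0],[0,0,0],0],[[0,0,0],[0,0,0],0],[[0,0,0],[0,0,0],0],[[0,0,0],[0,0,0],0]]'

```text
time: 44.48
eef_pos: [0.4331, -0.0613, 0.3529]
tcp_rot: [0.939, -0.344, -0.0, 0.0]
force: [-9.1, -7.7, 15.4]
gripper_width: 0.0192
finger_force: 30.0
```

```bash
cat > arc.py <<'E'
from go import *
s=arm.read_state(); r,g=rep(s); d=g[:2]*1000-[536.2,-147.6]; a=np.degrees(np.arctan2(d[1],d[0]))%360; m=r.as_matrix(); phi=np.degrees(np.arctan2(m[1,1],m[0,1]))%360
print("alpha %.2f rad %.1f phi-alpha %.2f F tool %s"%(a,np.hypot(*d),phi-a,(m.T@s["force"]).round(1)))
E
python3 arc.py
```

```text
t 44.5 grasp [ 0.433  -0.0614  0.1729] phi -130.2 F [-9.1 -7.7 15.4] w 0.0192 ff 30.0
alpha 140.13 rad 134.4 phi-alpha 89.63 F tool [ -2.   11.7 -15.4]
```

Request:
drive_tool --motion '[[[0,0.0024,0],[0,0,-1],0],[[0,0.0024,0],[0,0,-1],0],[[0.0001,0.0047,0],[0,0,-2],0],[[0.0001,0.0047,0],[0,0,-2],0],[[0.0002,0.0071,0],[0,0,-3],0]]'

```text
time: 44.9
eef_pos: [0.4214, -0.0772, 0.3529]
tcp_rot: [0.964, -0.268, 0.001, -0.0]
force: [-0.7, 2.1, 7.8]
gripper_width: 0.0197
finger_force: 30.0
```

Request:
drive_tool --motion '[[[0.0002,0.0071,0],[0,0,-3],0],[[0.0002,0.0071,0],[0,0,-3],0],[[0.0002,0.0071,0],[0,0,-3],0],[[0.0002,0.0071,0],[0,0,-3],0],[[0.0002,0.0071,0],[0,0,-3],0]]'

```text
time: 45.32
eef_pos: [0.4067, -0.1102, 0.3528]
tcp_rot: [0.99, -0.139, 0.0, -0.0]
force: [-5.6, 3.0, 12.5]
gripper_width: 0.0195
finger_force: 30.0
```

```bash
python3 arc.py
```

```text
t 45.3 grasp [ 0.4067 -0.1101  0.1728] phi -106.0 F [-5.6  3.  12.5] w 0.0195 ff 30.0
alpha 163.84 rad 134.8 phi-alpha 90.15 F tool [ -6.2  -1.4 -12.5]
```

Request:
drive_tool --motion '[[[-0.0004,0.0071,0],[0,0,-3],0],[[0.0001,0.0071,0],[0,0,-3],0],[[0.0001,0.0071,0],[0,0,-3],0],[[0.0001,0.0071,0],[0,0,-3],0],[[0.0001,0.0071,0],[0,0,-3],0]]'

```text
time: 45.73
eef_pos: [0.4008, -0.1452, 0.3529]
tcp_rot: [1.0, -0.009, 0.001, -0.0]
force: [0.3, 2.2, 4.7]
gripper_width: 0.0195
finger_force: 30.0
```

Request:
drive_tool --motion '[[[0.0001,0.0071,0],[0,0,-3],0],[[0.0001,0.0071,0],[0,0,-3],0],[[0.0001,0.0071,0],[0,0,-3],0],[[0.0001,0.0071,0],[0,0,-3],0],[[0.0001,0.0071,0],[0,0,-3],0]]'

```text
time: 46.15
eef_pos: [0.4044, -0.1804, 0.3529]
tcp_rot: [0.993, 0.122, 0.001, 0.0]
force: [1.1, 1.8, 3.4]
gripper_width: 0.0195
finger_force: 30.0
```

```bash
python3 arc.py
```

```text
t 46.1 grasp [ 0.4046 -0.1804  0.1729] phi -76.0 F [1.1 1.8 3.4] w 0.0195 ff 30.0
alpha 194.02 rad 135.6 phi-alpha 89.96 F tool [ 1.5 -1.5 -3.4]
```

Request:
drive_tool --motion '[[[0.0002,0.0071,0],[0,0,-3],0],[[0.0002,0.0071,0],[0,0,-3],0],[[0.0002,0.0071,0],[0,0,-3],0],[[0.0002,0.0071,0],[0,0,-3],0],[[0.0002,0.0071,0],[0,0,-3],0]]'

```text
time: 46.57
eef_pos: [0.4172, -0.2135, 0.3529]
tcp_rot: [0.968, 0.25, 0.001, 0.0]
force: [-1.4, 1.2, 6.3]
gripper_width: 0.0194
finger_force: 30.0
```

Request:
drive_tool --motion '[[[0.0002,0.0071,0],[0,0,-3],0],[[0.0002,0.0071,0],[0,0,-3],0],[[0.0001,0.0047,0],[0,0,-2],0],[[0.0001,0.0047,0],[0,0,-2],0],[[0.0001,0.0047,0],[0,0,-2],0]]'

```text
time: 46.98
eef_pos: [0.4333, -0.2368, 0.3529]
tcp_rot: [0.937, 0.349, 0.0, 0.0]
force: [-3.1, 0.0, 7.0]
gripper_width: 0.0193
finger_force: 30.0
```

```bash
python3 arc.py
```

```text
t 47.0 grasp [ 0.4334 -0.2368  0.1729] phi -49.1 F [-3.1  0.   7. ] w 0.0193 ff 30.0
alpha 220.96 rad 136.1 phi-alpha 89.94 F tool [-2.4 -2.1 -7. ]
```

Request:
drive_tool --motion '[[[0,0.0036,0],[0,0,-1.5],0],[[0,0.0036,0],[0,0,-1.5],0],[[0,0.0036,0],[0,0,-1.5],0],[[0,0.0036,0],[0,0,-1.5],0],[[0,0,0],[0,0,0],0]]'

```text
time: 47.4
eef_pos: [0.4434, -0.2473, 0.3529]
tcp_rot: [0.917, 0.398, 0.0, 0.001]
force: [1.8, -3.9, 3.7]
gripper_width: 0.0193
finger_force: 30.0
```

```bash
python3 arc.py
```

```text
t 47.4 grasp [ 0.4436 -0.2475  0.1729] phi -43.1 F [ 1.8 -3.9  3.7] w 0.0193 ff 30.0
alpha 227.16 rad 136.2 phi-alpha 89.75 F tool [-1.6  4.  -3.7]
```

Request:
drive_tool --motion '[[[0,0.0024,0],[0,0,-1],0],[[0,0.0024,0],[0,0,-1],0],[[0,0.0012,0],[0,0,-0.5],0],[[0,0.001,0],[0,0,0],0],[[0,0,0],[0,0,0],0]]'

```text
time: 47.82
eef_pos: [0.4483, -0.2517, 0.3529]
tcp_rot: [0.909, 0.417, 0.0, 0.0]
force: [-1.2, -0.8, 7.9]
gripper_width: 0.0194
finger_force: 30.0
```

```bash
python3 arc.py
```

```text
t 47.8 grasp [ 0.4485 -0.2519  0.1729] phi -40.7 F [-1.2 -0.8  7.9] w 0.0194 ff 30.0
alpha 229.93 rad 136.2 phi-alpha 89.36 F tool [-1.4 -0.4 -7.9]
```

Request:
drive_tool --motion '[[[0,0.0008,0],[0,0,0],0],[[0,0.0008,0],[0,0,0],0],[[0,0.0004,0],[0,0,0],0],[[0,0,0],[0,0,0],0],[[0,0,0],[0,0,0],0]]'

```text
time: 48.23
eef_pos: [0.449, -0.2525, 0.3527]
tcp_rot: [0.909, 0.417, -0.0, -0.001]
force: [-13.2, 7.2, 19.9]
gripper_width: 0.0195
finger_force: 30.0
```

```bash
python3 arc.py
```

```text
t 48.2 grasp [ 0.4487 -0.2522  0.1727] phi -40.7 F [-13.2   7.2  19.9] w 0.0195 ff 30.0
alpha 230.08 rad 136.4 phi-alpha 89.21 F tool [ -3.2 -14.7 -19.9]
```

The end stop resists with about 15 N at 230.1°, exactly 90° from LOAD. I release and withdraw.

Request:
drive_tool --motion '[[[0,-0.001,0],[0,0,0],0],[[0,0,0],[0,0,0],0.6],[[0,0,0],[0,0,0],0.6],[[0,0,0],[0,0,0],0.6],[[0,0,0],[0,0,0],0.6]]'

```text
time: 48.65
eef_pos: [0.449, -0.2521, 0.3521]
tcp_rot: [0.909, 0.417, 0.0, 0.0]
force: [0.1, -0.6, 0.3]
gripper_width: 0.0426
finger_force: 0.0
```

Request:
drive_tool --motion '[[[0,0,0],[0,0,0],0.6],[[0,0,-0.03],[0,0,0],0.6],[[0,0,-0.035],[0,0,0],0.6],[[0,0,-0.035],[0,0,0],0.6],[[0,0,-0.02],[0,0,0],0.6]]'

```text
time: 49.07
eef_pos: [0.4488, -0.2525, 0.4755]
tcp_rot: [0.909, 0.417, 0.001, 0.001]
force: [-0.0, 0.8, 0.2]
gripper_width: 0.0561
finger_force: 0.0
```

Request:
drive_tool --motion '[[[0.03,-0.025,0],[0,0,0],0.6],[[0.03,-0.025,0],[0,0,0],0.6],[[0.03,-0.025,0],[0,0,0],0.6],[[0.03,-0.025,0],[0,0,0],0.6],[[0.03,-0.025,0],[0,0,0],0.6]]'

```text
time: 49.48
eef_pos: [0.4515, -0.0551, 0.4723]
tcp_rot: [0.909, 0.417, 0.0, 0.0]
force: [1.3, -0.3, 0.0]
gripper_width: 0.0562
finger_force: 0.0
```

Request:
drive_tool --motion '[[[0.03,-0.025,0],[0,0,0],0.6],[[0.03,-0.025,0],[0,0,0],0.6],[[0.03,-0.025,0],[0,0,0],0.6],[[0,0,0],[0,0,0],0.6],[[0,0,0],[0,0,0],0.6]]'

```text
time: 49.9
eef_pos: [0.4537, 0.062, 0.4719]
tcp_rot: [0.908, 0.419, -0.0, 0.0]
force: [0.5, -0.3, 0.1]
gripper_width: 0.0565
finger_force: 0.0
```

```bash
python3 obs.py; python3 chk.py|grep crate
python3 - <<'E'
from h import *
P=np.load("last_top.npy"); m=(P[...,2]>.187)&(P[...,2]<.2)&(np.hypot(P[...,0]-.536,P[...,1]+.148)<.16); q=P[m]; p=(q[:,:2].max(0)+q[:,:2].min(0))/2*1000; d=p-[537.2,-148.8]; print("post",p,np.degrees(np.arctan2(d[1],d[0]))%360,np.hypot(*d))
a=cv2.resize(cv2.imread('last_top.png')[100:244,310:502],(400,300)); b=cv2.resize(cv2.imread('last_scene.png')[120:264,70:262],(400,300)); cv2.imwrite('pics/p7.png',np.hstack([a,b]))
E
```

```text
t 49.9 grasp [0.4537 0.062  0.2919] phi -40.5 F [ 0.5 -0.3  0.1] w 0.0565 ff 0.0
top [230. 225.] bgr [160.5 149.  233. ] z 0.082 [439.2 243.5] [49.5 73.2] 40.8
scene [287. 176.] bgr [126.5 118.  222. ] z 0.082 [440.8 240.4] [50.9 75.2] 42.5
scene post 5 [nan nan nan] ((0.0, 0.0), (0.0, 0.0), 0.0)
  in crate [392. 151.] [ 88. 166. 209.] z 0.1653 [ 620.9 -172.5] [56.1 26. ] 18.9
  in crate [413. 176.] [167. 174. 190.] z 0.1656 [ 555.  -221.4] [50. 76.] 49.3
  in crate [155. 167.] [24.  37.  61.5] z 0.1627 [ 479.2 -157.8] [51.7 77.2] 51.1
  in crate [182. 173.] [ 68. 140. 190.] z 0.1646 [516.6 -72.9] [58.  54.9] 13.3
  in crate [128. 183.] [138. 149. 164.] z 0.1644 [ 556.3 -221.6] [54.3 75.2] 50.9
  in crate [155. 191.] [ 68.5 141.  190.5] z 0.1648 [ 592.  -137.2] [ 57.6 123.2] 49.9
post [ 449.85230384 -251.51561984] 229.62270040393264 134.8336700673534obs.py:19: RuntimeWarning: Mean of empty slice.
  if len(q): print(n,"post",len(q),q[q[:,2]>.187].mean(0).round(4),cv2.minAreaRect((q[q[:,2]>.187][:,:2]*1000).astype(np.float32)))
  ret = um.true_divide(
```

View pics/p7.png

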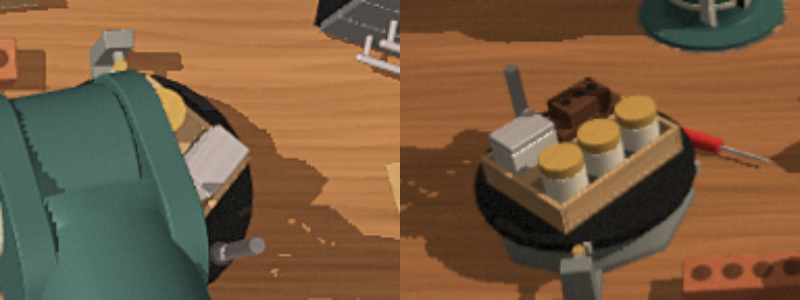

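All five are still upright in the crate, with item tops at 0.163–0.166 m. The post is at RUN in the right half at (515,90), and the robot is clear. I hand the job in.

```bash
python3 -c "
from workcell import arm
print(arm.sign_off())"
```

```text
the job is handed in; nothing more can be done
None
```

The platform was turned into the LOAD detent and loaded with three jars in one lane and tin + vial block in the other, then turned 90° to the RUN end stop; the last pictures show all five upright, and I handed the job in at about 50 s of the 210 s.

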